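# Fetch the filler barrel from behind the canister and load the press

### The arm

A 7-joint arm with a two-finger parallel gripper is mounted at the origin on the work surface. World frame = base frame: x ahead of the robot, y to its left, z up, the work surface at z = 0. Lengths are in m, angles in rad, forces in N, time in s.
With the tool pointing down it reaches from about 0.4 to 0.85 m from the base axis. Payload 4.5 kg.
Tool frame: the origin (TCP) lies where the fingers leave the gripper's body, on its centre line; the fingertips stand 64 mm ahead of it and the grasp point (between the pads) lies 45 mm ahead of it; z points along the fingers, y is the line along which they close (so a half turn about z gives the same grasp; the last joint's range is limited). The gripper opens to 88 mm and grips with 3 to 60 N. Pads are 18 mm wide; open, the fingers measure 123 mm over their backs; the gripper's body (75 mm by 187 mm) begins 45 mm behind the grasp point.
Start: joints at [1.383, 0.689, -0.195, 1.565, 0.157, 0.902, -0.215], TCP at [0.138, -0.61, 0.303] pointing down, gripper open.
Joint ranges: [-3.01, 3.01], [-0.46, 2.08], [-1.47, 1.51], [0.13, 2.56], [-1, 4.14], [0.04, 2.09], [-2.66, 2.66]. Speed limits (rad/s): [2.57, 2.57, 3.14, 3.14, 3.14, 3.14, 3.14].

### API

Orientations are given as a unit quaternion [x, y, z, w].
In Python, from plant import r gives the robot as it stands.
- The arm moves only by the tool play_rows, never from a script. Its arguments are lists of equal length, an entry for each row: "translation": the shift along the tool's x, y, z in m, a list of three; "delta_rot": the turn, a rotation vector about the tool's x, y, z in degrees, a list of three; "grip": the opening, from -1 (shut) to 1 (fully open). In form: {"translation": [[x, y, z], ...], "delta_rot": [[rx, ry, rz], ...], "grip": [grip, ...]}. A call has 1 to 20 rows; each row shifts and turns the commanded pose from where the row before left it, along the tool's axes as they then stand; what a row does not reach is not made up. A row lasts 1/8 s, in which the tool goes at most 62.5 mm and 10.7 degrees, less where a joint would pass 70% of its speed; a pose out of reach is approached as far as the arm can. A call with a gripper value outside its range is refused whole. The fingers move at their own pace and stop on an object; "squeeze" is the grip in N (left out, the last holds). Time passes only in rows, so rows that do not move let the fingers close. It gives the time, the measured TCP pose, the force, the opening and the grip force at its end, in the units of the state.
- r.get_state(): the state, without advancing time (a new reading comes with each control period).
- r.snapshot(name): name is "side" or "top"; returns the picture (384x512x3 uint8, blue, green, red); there is no depth.
- r.get_calibration(name): a dict with "intrinsics" (3x3 intrinsics, pixels), "eye" and "rotation" of the camera in the world. Camera axes: x right, y up, looking along -z (the intrinsics and any distortion apply to the point x, -y, -z); pixel columns grow to the right and rows downward; lengths in m; the calibration is good to about 2 mm. A picture is of the moment at which its call begins. get_calibration takes no time and is no camera call.
- r.finish_job(): hands the job in; it is judged then, once.
Trained networks look in the newest picture that a camera, given by its name, has taken for a name from the list of things; names that differ only in an ending like _2 or _b are one class to them, and where a whole thing is asked for, a point or a joint stands for the part that bears it (a point fixed in the world has none). Each returns a list of dicts, best first, with "confidence" (0 to 1); they miss things now and then, are a little off and sometimes report something else, mostly with a low value. They report only what shows in the picture. A call takes as long as a camera call. They do not tell look-alikes from the thing itself.
- r.look_for(camera, target): "point" ([x, y, z] in m, in world coordinates, good to about 4 mm: the middle of the surface that is visible of it).
- r.silhouettes(camera, target): "pixels" (384x512 bool, what is visible of it).
The state is a dict: "clock": time; "q": joint angles; "qd": joint speeds; "joint_torque": joint torques, N m; "tool_pos": TCP position; "eef_rot": TCP orientation; "contact_force": force on the tool from outside, world axes, zero at the start; "moment": the same for the moment, N m; "opening": opening from 0.0 (shut) to 1.0 (fully open); "finger_force": force on a finger pad.
Only numpy, scipy, OpenCV 4.12 (cv2) and the standard library are available. Lean on these libraries where they do the work, as an engineer would, in place of code of your own. Each camera call takes 0.05 s, during which the arm holds its last target. There are 200 camera calls.

### The job

Get the filling press ready: the steel filler barrel stands behind the white canister, under the shelf's upper board, so first stand the canister aside upright on the counter, then draw the barrel out and slide it, upright, into the press's slot until it is fully home, its copper flange lying on the ledge and under the slotted keeper plate, and let go. The press head is clamped at a different height each time, so feel for its ledge. When the barrel is in, put the canister back upright on its round mark, tip nothing over and leave the other things on the counter alone.

Things in the scene. Friction and masses are not known exactly. Their poses are not given: they have to be found in the camera images.
- shelf: Fixed two-tier wooden shelf, no walls. Origin on the counter, open front to its -x (robot side). Deck x -100 to +200, y +-120 mm, its top 12 mm above the counter. Upper board x +75 to +205, underside 200, top 214 mm up, a loaf on it, on four 12 mm posts at x +90 and +190, y +-112. The canister stands in front at x -45, the barrel behind it near x +48, y within 20 of the middle.
- shelf_mark (a point): Centre of the dark round mark (68 mm across, flat) on the shelf's deck top, where the canister stands at the start and belongs; at shelf x -45, y 0, z +12 mm.
- shelf_edge (a point): Middle of the lower front edge of the shelf's upper board, at shelf x +75, y 0, z +200 mm. The barrel is partly under the board: the gripper must lean back 35 to 45 degrees (fingers pointing to shelf +x and down) to grip its neck, and the barrel must be drawn 60 to 80 mm to shelf -x, where the canister stood, before it can be lifted.
- canister: Loose white ceramic canister with a blue band and wooden lid fixed on, a plain cylinder 60 mm in diameter, 125 mm high, about 0.4 kg; origin at the centre of its underside, z up. Starts on the mark.
- barrel: Loose filler barrel, 165 mm tall, about 0.35 kg; origin at the centre of its underside, z up its axis. Steel body 44 mm in diameter from 0 to 95 mm, copper flange 72 mm in diameter from 95 to 101 mm, black neck 36 mm in diameter from 101 to 165 mm (the place to grip, 140 to 150 mm up, so that the fingers clear the press).
- barrel_flange (a point): Centre of the underside of the barrel's flange, 95 mm above the barrel's underside.
- press: Fixed filling press: white base x -120 to +150, y +-75 mm, 16 mm thick; steel column 28 mm thick at x +85, up to 268 mm. Origin on the counter below the slot's home axis; the slot opens to its -x side (robot side). Its slotted head is clamped rigidly to the column at a height that differs each time and is not reported: the ledge's top is 123 to 137 mm above the counter.
- press_slot (a point): On the slot's home axis, 130 mm above the counter (mid-range of the ledge's top, not its true height); axes as the press. The barrel is home with its axis here. Ledge: two arms 8 mm thick, y +-26 to +-46 (slot 52 wide), x -95 to +50, joined behind x +22, the stop for the barrel's body. Keeper plate: same slot, x -30 to +50, underside 10 and top 18 mm above the ledge's top.
- press_mouth (a point): Point 80 mm in front (-x) of the slot's home axis, 130 mm above the counter: here the ledge sticks out in front of the keeper. From above, lower the barrel here between the arms until its flange touches the ledge (3 to 5 N), then slide it 80 mm to +x, between ledge and keeper, to the stop (under 10 N). The flange has 4 mm of play in height there.
- mug: Bystander: terracotta mug, 76 mm across, 90 mm high; origin at the centre of its underside. Leave alone.
- honey_jar: Bystander: amber jar, 64 mm across, 100 mm high; origin at the centre of its underside. Leave alone.
- brush: Bystander: pastry brush 200 mm long lying on the counter along its x; origin on its underside. Leave alone.
- butter_box: Bystander: yellow box 120 x 65 x 50 mm; origin at the centre of its underside. Leave alone.
Things that resemble listed ones, but are neither listed nor needed, are in the scene too. What is shaped like the barrel but red is not meant. What is shaped like the canister but turquoise is not meant.

How it is judged:
By the outcome, as a careful person would: the job done as asked, in the order asked, and still so for the second after the job is handed in, with the robot touching nothing.
It also fails if it takes over 72 s, if anything falls off the work surface, if the arm or the gripper's body presses on something with over 40 N, if the wrist force passes 120 N, or if a joint passes its speed limit or range.

## Working session

There is one attempt and no reset: what is moved stays moved. The work goes in short steps, Python scripts to look and compute and a tool call to move; the robot and the scene stay as the last step left them, time stands still between calls to the robot, and variables do not carry over. Pictures are saved under pics/ and viewed, at most 10 in all, crops included, and the job is handed in when it is done.

Besides the shell and the picture viewer there is one more tool, called after ">>>" by a JSON object that holds its "name" and its "arguments". play_rows: Moves the arm, as the interface text tells. Its arguments: {"type":"object","properties":{"translation":{"type":"array","items":{"type":"array","items":{"type":"number"}}},"delta_rot":{"type":"array","items":{"type":"array","items":{"type":"number"}}},"grip":{"type":"array","items":{"type":"number"}},"squeeze":{"type":"number"}},"required":["translation","delta_rot","grip"]}

```bash
ls; mkdir -p pics; python3 - <<'E'
from plant import r
import cv2
for c in("side","top"):
    cv2.imwrite(f"pics/{c}0.png",r.snapshot(c)); k=r.get_calibration(c); print(c,k)
    for t in["shelf","shelf_mark","shelf_edge","canister","barrel","barrel_flange","press","press_slot","press_mouth","mug","honey_jar","brush","butter_box"]:
        print(t,[([round(float(v),3) for v in d["point"]],round(d["confidence"],2)) for d in r.look_for(c,t)])
print(r.get_state())
E
```

```text
pics
side {'intrinsics': array([[401.12958599,   0.        , 245.59949721],
       [  0.        , 401.12958599, 190.43818931],
       [  0.        ,   0.        ,   1.        ]]), 'eye': array([-0.17134663,  0.73188305,  0.73387494]), 'rotation': array([-0.17412398,  0.46705588,  0.80894484, -0.31168557])}
shelf [([0.676, -0.238, 0.102], 0.86)]
shelf_mark []
shelf_edge [([0.674, -0.239, 0.103], 0.59)]
canister [([0.513, -0.271, 0.088], 0.76), ([0.362, -0.166, 0.08], 0.62)]
barrel [([0.378, -0.363, 0.097], 0.96), ([0.614, -0.28, 0.113], 0.83), ([0.574, 0.298, 0.015], 0.2)]
barrel_flange [([0.606, -0.28, 0.112], 0.94), ([0.375, -0.361, 0.104], 0.66)]
press [([0.575, 0.305, 0.021], 0.64)]
press_slot [([0.575, 0.303, 0.022], 0.67), ([0.61, -0.282, 0.112], 0.45)]
press_mouth [([0.574, 0.3, 0.014], 0.61), ([0.512, -0.271, 0.086], 0.21)]
mug [([0.74, 0.004, 0.064], 0.82)]
honey_jar [([0.314, 0.316, 0.074], 0.71)]
brush [([0.293, -0.294, 0.012], 0.59), ([0.313, 0.317, 0.07], 0.59), ([0.613, -0.279, 0.114], 0.55), ([0.594, 0.018, 0.044], 0.49)]
butter_box []
top {'intrinsics': array([[354.529
[... 1153 characters left out ...]
5,  0.68910679, -0.19459295,  1.56528712,  0.15729   ,
        0.90246843, -0.21510696]), 'qd': array([-9.79529053e-05, -1.18508506e-03, -1.18273938e-03,  2.15166442e-04,
        1.61009625e-03,  8.01806646e-04,  1.96686084e-04]), 'joint_torque': array([ 3.65281485e-04, -5.27485299e+01, -1.26717892e+00, -1.53742164e+01,
       -5.19492896e-02, -7.05808907e-04,  5.11219423e-05]), 'tool_pos': array([ 0.13751086, -0.60971728,  0.30274173]), 'eef_rot': array([9.93857853e-01, 1.10664198e-01, 1.76696093e-05, 5.36567137e-05]), 'contact_force': array([ 0.54655812,  0.59253291, -0.05395297]), 'moment': array([-0.03633752,  0.0220424 , -0.03756997]), 'finger_force': 0.0, 'opening': 1.0019232286098874}
```

View pics/side0.png

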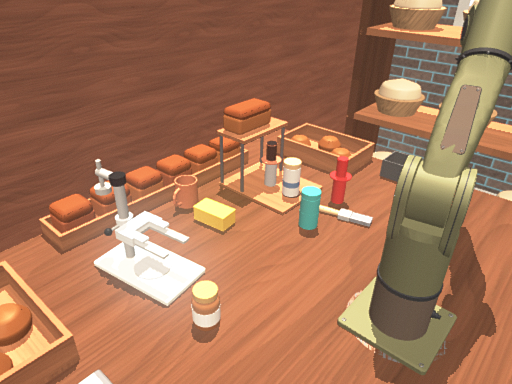

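View pics/top0.png

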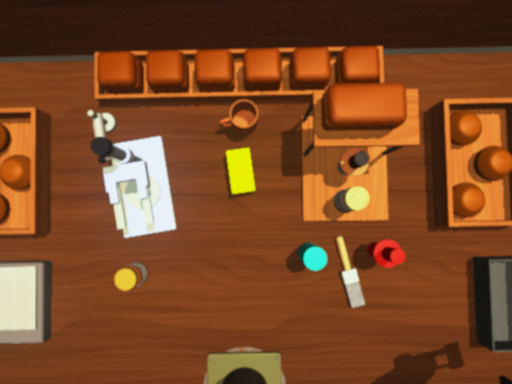

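Side view: canister candidates are white with a blue band (291,178) and turquoise (311,208). Barrel candidates are steel with a copper flange (271,163) and red (340,180). The white canister and the steel barrel on the shelf fit the description. In the top view they are at (352,200) and (358,160). The enlarged crops below will confirm this and give the corners.

```bash
python3 - <<'E'
import cv2,numpy as np
s=cv2.imread("pics/side0.png");t=cv2.imread("pics/top0.png")
def crop(im,x,y,w,h):
    return cv2.resize(im[y:y+h,x:x+w],(400,300),interpolation=cv2.INTER_CUBIC)
g=np.vstack([np.hstack([crop(t,280,80,160,120*1),crop(t,80,110,133,100)]),np.hstack([crop(s,210,95,160,120),crop(s,80,160,200,150)])])
g=np.vstack([np.hstack([crop(t,270,80,200,150),crop(t,70,100,200,150)]),np.hstack([crop(s,205,95,160,120),crop(s,60,150,200,150)])])
cv2.imwrite("pics/crops.png",g)
E
```

```text
(no output)
```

View pics/crops.png

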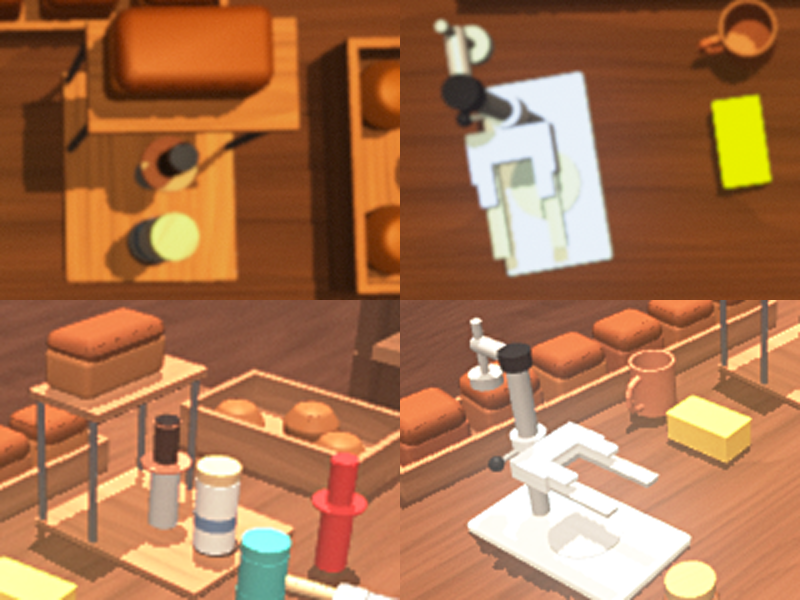

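The crops confirm it: the white canister with the blue band (crop 217,505) stands in front of the steel barrel with the copper flange and black neck (crop 165,470), both on the shelf. The turquoise and red look-alikes stand off the shelf. Next I fit poses with sub-pixel edges from both views.

```bash
cat > h.py <<'E'
import cv2,numpy as np
from scipy.spatial.transform import Rotation as R
from scipy.optimize import least_squares
from scipy.ndimage import map_coordinates
from plant import r
C={c:r.get_calibration(c) for c in("side","top")}
def proj(c,P):
    k=C[c];p=R.from_quat(k["rotation"]).inv().apply(np.atleast_2d(P)-k["eye"])*[1,-1,-1]
    u=p@k["intrinsics"].T; return u[:,:2]/u[:,2:]
def world(o,P):   # o = x,y,yaw
    P=np.atleast_2d(np.array(P,float)); c,s=np.cos(o[2]),np.sin(o[2])
    return np.c_[o[0]+c*P[:,0]-s*P[:,1],o[1]+s*P[:,0]+c*P[:,1],P[:,2]]
def circ(x,y,z,rad,n=48):
    a=np.arange(n)*2*np.pi/n; return np.c_[x+rad*np.cos(a),y+rad*np.sin(a),z+0*a]
def residual_fn(im,c,P,w):
    """signed normal distance of the strongest edge near each model point; P ordered along curve"""
    u=proj(c,P);t=np.gradient(u,axis=0);t/=np.linalg.norm(t,axis=1)[:,None]+1e-9;n=np.c_[-t[:,1],t[:,0]]
    s=np.arange(-w,w+.01,.25);g=np.zeros((len(u),len(s)))
    for ch in range(3):
        q=u[:,None]+n[:,None]*s[None,:,None]
        v=map_coordinates(im[...,ch].astype(float),[q[...,1],q[...,0]],order=1,mode="nearest")
        g+=np.abs(np.gradient(v,axis=1))
    i=g.argmax(1);ok=(g.max(1)>8)&(i>0)&(i<len(s)-1)
    return u+n*s[i][:,None],n,ok
def fit(o,items,its=((5,4),(3,4),(2,4)),trim=1.5):
    """items: (im,cam,f(o)->Nx3)"""
    o=np.array(o,float)
    for w,k in its:
        for _ in range(k):
            T=[(c,f)+residual_fn(im,c,f(o),w) for im,c,f in items]
            fun=lambda o:np.concatenate([(((proj(c,f(o))-e)*n).sum(1))[ok] for c,f,e,n,ok in T])
            s=least_squares(fun,o,loss="soft_l1",f_scale=.5,x_scale=.01);o=s.x
    print("n",[int(t[4].sum()) for t in T],"rms per item",[round(float(np.median(np.abs((((proj(c,f(o))-e)*n).sum(1))[ok]))),2) for c,f,e,n,ok in T])
    return o
def seg(a,b,n=30): return np.linspace(a,b,n+2)[1:-1]
E
cat > m.py <<'E'
from h import *
t=cv2.imread("pics/top0.png");s=cv2.imread("pics/side0.png")
T=lambda P:least_squares(lambda q:q,[0])
# initial from corners
def init(rows,o):
    f=lambda o:np.concatenate([(proj(c,world(o,[P]))-[px])[0] for c,P,px in rows])
    q=least_squares(f,o,x_scale=.1);print(q.x,np.round(q.fun,1));return q.x
m=.001
print("shelf")
so=init([("top",[-.1,.12,.012],[303,221]),("top",[-.1,-.12,.012],[388,220]),("top",[.075,.12,.214],[314,145]),("top",[.075,-.12,.214],[419.5,144.5])],[.62,-.27,0])
print("press")
po=init([("top",[-.12,.075,.016],[124,238]),("top",[-.12,-.075,.016],[176,229]),("top",[.15,-.075,.016],[161,136]),("side",[.15,.075,.016],[94.5,262.5]),("side",[-.12,-.075,.016],[205,270])],[.58,.28,.2])
E1=lambda a,b:(lambda o:world(o,seg(np.array(a),np.array(b))))
so2=fit(so,[(t,"top",E1([-.1,.115,.012],[-.1,-.115,.012])),(t,"top",E1([-.1,-.12,.012],[.03,-.12,.012])),(t,"top",E1([-.1,.12,.012],[.04,.12,.012])),(t,"top",E1([.075,-.11,.214],[.075,.02,.214])),(t,"top",E1([.075,-.12,.214],[.2,-.12,.214])),(s,"side",E1([-.1,.12,.012],[.05,.12,.012]))])
print("shelf",so2)
po2=fit(po,[(t,"top",E1([-.12,-.07,.016],[-.12,.0,.016])),(t,"top",E1([-.115,-.075,.016],[.145,-.075,.016])),(s,"side",E1([-.11,-.075,.016],[-.04,-.075,.016])),(s,"side",E1([-.12,-.07,.016],[-.12,.07,.016])),(s,"side",E1([-.11,.075,.016],[.14,.075,.016]))])
print("press",po2)
# ledge arms in both views, own x,y,yaw,h
Ez=lambda a,b:(lambda o:world(o[:3],seg(np.array(a),np.array(b)))+[0,0,o[3]])
for h in(.123,.13,.137):
  po3=fit([*po2,h],[(t,"top",Ez([-.09,-.046,0],[-.04,-.046,0])),(t,"top",Ez([-.09,-.026,0],[-.04,-.026,0])),(s,"side",Ez([-.09,-.026,0],[-.04,-.026,0])),(s,"side",Ez([-.09,.026,0],[-.04,.026,0])),(s,"side",Ez([-.095,-.045,0],[-.095,-.028,0])),(s,"side",Ez([-.095,.028,0],[-.095,.045,0]))],its=((2,5),))
  print("ledge",po3)
can=fit([.525,-.28,.137],[(t,"top",lambda o:circ(*o,.03)),(s,"side",lambda o:circ(*o,.03))])
print("can top",can)
nk=fit([.61,-.283,.177],[(t,"top",lambda o:circ(*o,.018)),(s,"side",lambda o:circ(*o,.018))],its=((3,4),(2,4)))
print("neck top",nk)
fl=fit([.61,-.283,.110],[(t,"top",lambda o:circ(*o,.036)),(s,"side",lambda o:circ(*o,.036))],its=((3,4),(2,4)))
print("flange",fl)
print("can in shelf",world([0,0,-so2[2]],[[*(can[:2]-so2[:2]),0]]),"barrel",world([0,0,-so2[2]],[[*(nk[:2]-so2[:2]),0]]))
a,b=t.copy(),s.copy()
for im,c in((a,"top"),(b,"side")):
    for P in(world(so2,[[-.1,.12,.012],[-.1,-.12,.012],[.2,-.12,.012],[.2,.12,.012]]),world(so2,[[.075,.12,.214],[.075,-.12,.214],[.205,-.12,.214],[.205,.12,.214]]),world(po2,[[-.12,.075,.016],[-.12,-.075,.016],[.15,-.075,.016],[.15,.075,.016]]),world(po2,[[-.095,.046,po3[3]],[-.095,.026,po3[3]],[.022,.026,po3[3]],[.022,-.026,po3[3]],[-.095,-.026,po3[3]],[-.095,-.046,po3[3]]]),circ(*can,.03),circ(*nk,.018),circ(*fl,.036)):
        cv2.polylines(im,[np.round(proj(c,P)*16).astype(int)],True,(255,0,255),1,cv2.LINE_AA,4)
crop=lambda im,x,y,w,h:cv2.resize(im[y:y+h,x:x+w],(400,300),interpolation=cv2.INTER_NEAREST)
cv2.imwrite("pics/ov.png",np.vstack([np.hstack([crop(a,270,80,200,150),crop(a,70,100,200,150)]),np.hstack([crop(b,205,95,160,120),crop(b,60,150,200,150)])]))
E
python3 m.py
```

```text
shelf
[ 0.56720043 -0.29471677 -0.00938579] [-0.2 -0.5 -0.1 -0.2 -0.   0.6  0.2  0. ]
press
[0.55654622 0.27806389 0.14654628] [-0.8  0.4 -0.5  0.7 -0.2  0.1 -1.1 -1.1  1.2 -1.9]
n [30, 30, 30, 30, 30, 30] rms per item [0.25, 0.25, 0.25, 0.5, 0.25, 0.25]
shelf [ 0.566382   -0.29454366 -0.00509943]
n [30, 13, 30, 29, 22] rms per item [0.6, 0.51, 0.25, 1.01, 0.63]
press [0.55388748 0.28128241 0.20728805]
n [30, 6, 30, 0, 30, 29] rms per item [0.75, 0.52, 0.05, nan, 0.03, 0.6]
ledge [0.55892038 0.27999795 0.1803272  0.12223198]
n [30, 5, 0, 30, 24, 22] rms per item [0.42, 0.58, nan, 0.01, 0.0, 0.62]
ledge [0.55504825 0.27602861 0.16318865 0.12829059]
n [27, 8, 8, 30, 20, 23] rms per item [0.72, 1.2, 1.38, 0.47, 0.38, 0.85]
ledge [0.55827901 0.2849335  0.27383384 0.12842352]
n [48, 48] rms per item [0.24, 0.25]
can top [ 0.52519335 -0.29226828  0.13698621]
n [35, 43] rms per item [0.52, 0.47]
neck top [ 0.61004169 -0.27974512  0.18281542]
n [34, 40] rms per item [0.38, 0.51]
flange [ 0.62078413 -0.29672684  0.10992398]
can in shelf [[-0.04119973  0.00206531  0.        ]] barrel [[0.04358365 0.01502099 0.        ]]
  return _methods._mean(a, axis=axis, dtype=dtype,
  ret = ret.dtype.type(ret / rcount)
```

View pics/ov.png

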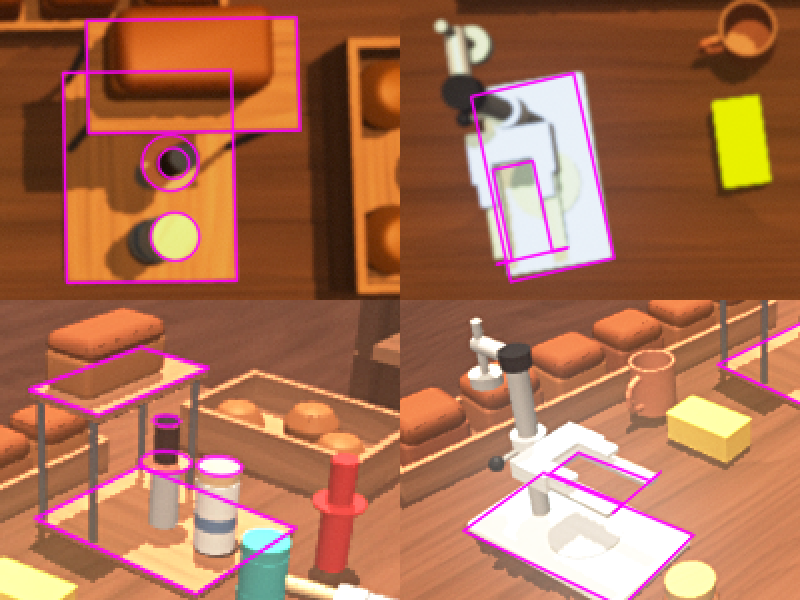

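Overlay: the shelf and the canister lid fit well. The press base and the barrel neck are slightly off, so I refit those with better-suited edges.

```bash
cat > m2.py <<'E'
from h import *
t=cv2.imread("pics/top0.png");s=cv2.imread("pics/side0.png")
m=lambda im:np.repeat(np.clip(im[...,:1].astype(float),70,140),3,2)
E1=lambda a,b:(lambda o:world(o,seg(np.array(a),np.array(b))))
tm,sm=m(t),m(s)
top=[(tm,"top",E1([-.12,-.07,.016],[-.12,.02,.016])),(tm,"top",E1([-.115,-.075,.0],[.145,-.075,.0])),(tm,"top",E1([.15,-.07,.016],[.15,-.02,.016]))]
side=[(sm,"side",E1([-.11,-.075,.016],[-.04,-.075,.016])),(sm,"side",E1([-.12,-.07,0],[-.12,.02,0])),(sm,"side",E1([-.11,.075,0],[.14,.075,0]))]
for it in(top,side,top+side):
    po=fit([.557,.278,.16],it); print("press",po)
arm=lambda h:[(tm,"top",E1([-.09,.046,h],[-.035,.046,h])),(tm,"top",E1([-.095,.029,h],[-.095,.043,h])),(sm,"side",E1([-.09,-.026,h-.008],[-.06,-.026,h-.008]))]
for h in(.123,.13,.137):
    print(h,"arm residuals px",[round(float(np.median((((e-proj(c,f(po)))*n).sum(1))[ok])),2) if ok.any() else None for im,c,f in arm(h) for e,n,ok in[residual_fn(im,c,f(po),4)]])
# barrel
pts=[("top",[361,158.3],.177),("top",[354,161.3],.113),("side",[271.8,143.4],.177)]
for c,px,z in pts:
    q=least_squares(lambda o:(proj(c,[[*o,z]])-[px])[0],[.61,-.28]).x;print("barrel",c,z,q)
b=fit([.614,-.283],[(t,"top",lambda o:circ(*o,.177,.018)),(s,"side",lambda o:circ(*o,.177,.018)[20:44]),(s,"side",lambda o:circ(*o,.110,.036))],its=((2.5,4),(2,4)));print(b)
b3=fit([*b,.177],[(t,"top",lambda o:circ(*o,.018)),(s,"side",lambda o:circ(*o,.018))],its=((2,4),));print("free z",b3)
a,bb=t.copy(),s.copy()
for im,c in((a,"top"),(bb,"side")):
    P3=[circ(*b,.177,.018),circ(*b,.113,.036),circ(*b,.012,.022),world(po,[[-.12,.075,.016],[-.12,-.075,.016],[.15,-.075,.016],[.15,.075,.016]])]
    for h in(.130,): P3.append(world(po,[[-.095,.046,h],[-.095,.026,h],[.022,.026,h],[.022,-.026,h],[-.095,-.026,h],[-.095,-.046,h]]))
    for P in P3: cv2.polylines(im,[np.round(proj(c,P)*16).astype(int)],True,(255,0,255),1,cv2.LINE_AA,4)
crop=lambda im,x,y,w,h:cv2.resize(im[y:y+h,x:x+w],(400,300),interpolation=cv2.INTER_NEAREST)
cv2.imwrite("pics/ov2.png",np.vstack([np.hstack([crop(a,310,120,100,75),crop(a,80,120,160,120)]),np.hstack([crop(bb,230,125,100,75),crop(bb,80,190,160,120)])]))
E
python3 m2.py
```

```text
n [30, 30, 30] rms per item [0.75, 0.23, 0.75]
press [0.55869177 0.27911279 0.1546489 ]
n [30, 30, 30] rms per item [0.01, 0.0, 0.01]
press [0.56165111 0.27701176 0.15383001]
n [30, 30, 30, 30, 30, 30] rms per item [1.24, 0.51, 0.26, 0.25, 0.51, 0.25]
press [0.56010493 0.27767734 0.15835027]
0.123 arm residuals px [-1.75, -1.25, -0.25]
0.13 arm residuals px [-0.5, -1.25, -2.25]
0.137 arm residuals px [0.5, -1.25, None]
barrel top 0.177 [ 0.61762337 -0.29269522]
barrel top 0.113 [ 0.61967498 -0.29417479]
barrel side 0.177 [ 0.61200304 -0.28709341]
n [47, 24, 41] rms per item [0.33, 0.13, 0.52]
[ 0.61887914 -0.29352435]
n [46, 45] rms per item [0.38, 0.23]
free z [ 0.61894953 -0.29391693  0.17569077]
```

View pics/ov2.png

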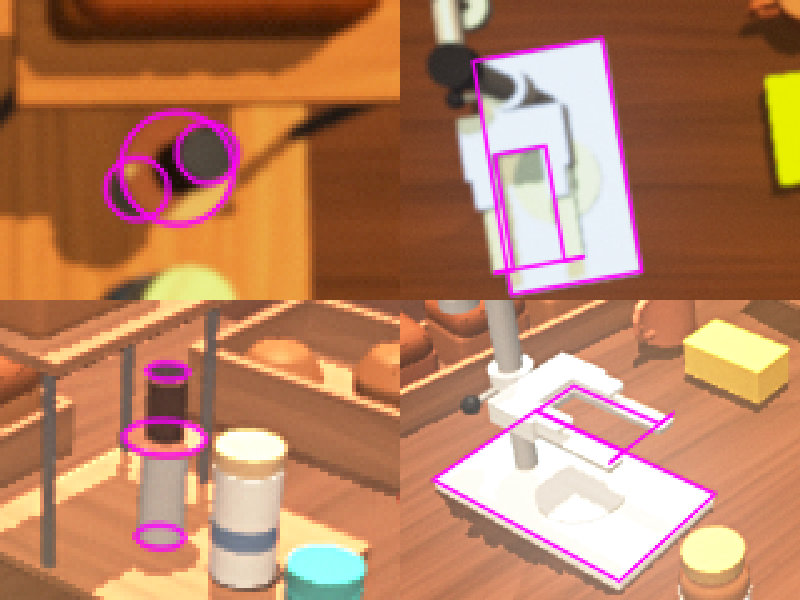

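Press fit: about (0.560, 0.278), yaw 9°, ledge roughly 0.126–0.130 m. The barrel is at (0.619, -0.2935) with its top at 0.177, and the canister is at (0.525, -0.292). All of these agree with the text. Next is a planner helper.

```bash
cat > p.py <<'E'
import numpy as np,sys
from scipy.spatial.transform import Rotation as R
from plant import r
def ori(yaw,lean):  # deg; tool x along world yaw, z down, then lean back
    return R.from_euler("z",yaw,degrees=True)*R.from_euler("x",180,degrees=True)*R.from_euler("y",lean,degrees=True)
def plan(wps,start=None):
    """wps: (grasp point xyz, yaw, lean, rows)"""
    s=r.get_state(); p,q=start or (np.array(s["tool_pos"]),R.from_quat(s["eef_rot"]))
    Tt,Rr=[],[]
    for g,yaw,lean,n in wps:
        qt=ori(yaw,lean); pt=np.array(g)-qt.apply([0,0,.045]); p0,q0=p,q; rv=(q0.inv()*qt).as_rotvec()
        for i in range(1,n+1):
            a=i/n; P=p0+(pt-p0)*a; Q=q0*R.from_rotvec(rv*a)
            d=np.round(q.inv().apply(P-p),3)+0.; w=np.round((q.inv()*Q).as_rotvec(degrees=True),1)+0.
            Tt.append(d.tolist());Rr.append(w.tolist()); p=p+q.apply(d); q=q*R.from_rotvec(w,degrees=True)
    print(len(Tt),"T",str(Tt).replace(" ",""),"\nR",str(Rr).replace(" ","").replace(".0,",",").replace(".0]","]")); return p,q
def st():
    s=r.get_state();q=R.from_quat(s["eef_rot"]);print("t",s["clock"],"grasp",np.round(s["tool_pos"]+q.apply([0,0,.045]),4),"z",np.round(q.apply([0,0,1]),3),"x",np.round(q.apply([1,0,0]),3),"F",np.round(s["contact_force"],1),"open",round(s["opening"],3),round(s["finger_force"],1),"q",np.round(s["q"],2))
E
python3 - <<'E'
from p import *
plan([([.525,-.292,.225],0,0,13),([.525,-.292,.105],0,0,4)])
E
```

```text
17 T [[0.034,-0.017,0.003],[0.035,-0.018,0.002],[0.033,-0.019,0.003],[0.034,-0.019,0.002],[0.033,-0.019,0.003],[0.033,-0.02,0.002],[0.032,-0.021,0.003],[0.033,-0.021,0.002],[0.031,-0.022,0.003],[0.032,-0.023,0.002],[0.031,-0.022,0.003],[0.03,-0.024,0.002],[0.031,-0.024,0.003],[0.0,0.0,0.03],[0.0,0.0,0.03],[0.0,0.0,0.03],[0.0,0.0,0.03]] 
R [[0,0,1],[0,0,1],[0,0,0.9],[0,0,1],[0,0,1],[0,0,1],[0,0,0.9],[0,0,1],[0,0,1],[0,0,1],[0,0,1],[0,0,0.9],[0,0,1],[0,0,0],[0,0,0],[0,0,0],[0,0,0]]
```

>>> {"name": "play_rows", "arguments": {"translation": [[0.034, -0.017, 0.003], [0.035, -0.018, 0.002], [0.033, -0.019, 0.003], [0.034, -0.019, 0.002], [0.033, -0.019, 0.003], [0.033, -0.02, 0.002], [0.032, -0.021, 0.003], [0.033, -0.021, 0.002], [0.031, -0.022, 0.003], [0.032, -0.023, 0.002], [0.031, -0.022, 0.003], [0.03, -0.024, 0.002], [0.031, -0.024, 0.003], [0, 0, 0]], "delta_rot": [[0, 0, 1], [0, 0, 1], [0, 0, 1], [0, 0, 1], [0, 0, 1], [0, 0, 1], [0, 0, 1], [0, 0, 1], [0, 0, 1], [0, 0, 1], [0, 0, 1], [0, 0, 1], [0, 0, 1], [0, 0, 0]], "grip": [1, 1, 1, 1, 1, 1, 1, 1, 1, 1, 1, 1, 1, 1], "squeeze": 30}}

```text
clock: 3.15
tool_pos: [0.5291, -0.2888, 0.2695]
eef_rot: [1.0, 0.001, 0.001, -0.001]
contact_force: [-0.5, -0.5, 0.2]
opening: 1.0
finger_force: 0.0
```

```bash
python3 -c "
from p import *
st();plan([([.525,-.292,.105],0,0,3)])"
```

```text
t 3.15 grasp [ 0.5292 -0.2887  0.2245] z [ 0.002  0.002 -1.   ] x [1.    0.002 0.002] F [-0.5 -0.5  0.2] open 1.0 0.0 q [ 0.46  0.7  -0.06  1.68  0.05  0.77 -1.19]
3 T [[-0.001,0.001,0.04],[-0.002,0.001,0.04],[-0.001,0.001,0.039]] 
R [[0,0,0],[-0.1,-0.1,0.1],[0,0,0]]
```

>>> {"name": "play_rows", "arguments": {"translation": [[0, 0, 0.03], [0, 0, 0.03], [0, 0, 0.02]], "delta_rot": [[0, 0, 0], [0, 0, 0], [0, 0, 0]], "grip": [1, 1, 1]}}

```text
clock: 3.52
tool_pos: [0.5247, -0.2936, 0.1885]
eef_rot: [1.0, -0.003, -0.001, 0.0]
contact_force: [0.3, 0.2, -0.1]
opening: 1.0
finger_force: 0.0
```

```bash
python3 -c "
from p import *
st();plan([([.525,-.292,.105],0,0,1)])"
```

```text
t 3.525 grasp [ 0.5246 -0.2936  0.1435] z [-0.002 -0.    -1.   ] x [ 1.    -0.006 -0.002] F [ 0.3  0.2 -0.1] open 1.0 0.0 q [ 0.46  0.81 -0.05  1.74  0.07  0.6  -1.2 ]
1 T [[0.0,-0.002,0.039]] 
R [[0,0.1,-0.4]]
```

>>> {"name": "play_rows", "arguments": {"translation": [[0, 0, 0.02], [0, 0, 0.02], [0, 0, 0], [0, 0, 0], [0, 0, 0], [0, 0, 0], [0, 0, 0]], "delta_rot": [[0, 0, 0], [0, 0, 0], [0, 0, 0], [0, 0, 0], [0, 0, 0], [0, 0, 0], [0, 0, 0]], "grip": [1, 1, 1, 0, -1, -1, -1]}}

```text
clock: 4.4
tool_pos: [0.5263, -0.293, 0.1504]
eef_rot: [1.0, -0.003, 0.001, 0.0]
contact_force: [-0.2, -0.1, 3.2]
opening: 0.673
finger_force: 30.0
```

```bash
python3 -c "
from p import *
st();plan([([.525,-.292,.165],0,0,2),([.42,0.0,.165],0,0,9),([.42,0.0,.095],0,0,3)])"
```

```text
t 4.4 grasp [ 0.5264 -0.293   0.1054] z [ 0.001 -0.001 -1.   ] x [ 1.    -0.005  0.001] F [-0.2 -0.1  3.2] open 0.673 30.0 q [ 0.46  0.87 -0.05  1.75  0.07  0.52 -1.21]
14 T [[-0.001,0.0,-0.03],[0.0,-0.001,-0.03],[-0.012,-0.032,0.0],[-0.011,-0.033,0.0],[-0.012,-0.032,0.0],[-0.012,-0.033,0.0],[-0.011,-0.032,0.0],[-0.012,-0.033,0.0],[-0.012,-0.032,0.0],[-0.012,-0.032,0.0],[-0.011,-0.033,0.0],[0.0,0.0,0.023],[0.0,0.0,0.024],[0.0,0.0,0.023]] 
R [[0,0,-0.1],[0,-0.1,-0.2],[0,0,0],[0,0,0],[0,0,0],[0,0,0],[0,0,0],[0,0,0],[0,0,0],[0,0,0],[0,0,0],[0,0,0],[0,0,0],[0,0,0]]
```

>>> {"name": "play_rows", "arguments": {"translation": [[0, 0, -0.03], [0, 0, -0.03], [-0.006, -0.018, 0], [-0.012, -0.032, 0], [-0.012, -0.032, 0], [-0.012, -0.034, 0], [-0.012, -0.034, 0], [-0.012, -0.034, 0], [-0.012, -0.034, 0], [-0.012, -0.034, 0], [-0.01, -0.024, 0], [-0.005, -0.016, 0], [0, 0, 0.03], [0, 0, 0.03], [0, 0, 0.008], [0, 0, 0]], "delta_rot": [[0, 0, 0], [0, 0, 0], [0, 0, 0], [0, 0, 0], [0, 0, 0], [0, 0, 0], [0, 0, 0], [0, 0, 0], [0, 0, 0], [0, 0, 0], [0, 0, 0], [0, 0, 0], [0, 0, 0], [0, 0, 0], [0, 0, 0], [0, 0, 0]], "grip": [-1, -1, -1, -1, -1, -1, -1, -1, -1, -1, -1, -1, -1, -1, -1, -1]}}

```text
clock: 6.4
tool_pos: [0.4224, -0.0002, 0.1416]
eef_rot: [1.0, -0.003, -0.0, 0.0]
contact_force: [0.4, -0.5, -3.0]
opening: 0.672
finger_force: 30.0
```

```bash
python3 -c "
from p import *
st()"
```

```text
t 6.4 grasp [ 4.224e-01 -2.000e-04  9.660e-02] z [-0.001 -0.    -1.   ] x [ 1.    -0.005 -0.001] F [ 0.4 -0.5 -3. ] open 0.672 30.0 q [-0.11  0.78  0.01  2.29 -0.05  0.07 -1.63]
```

>>> {"name": "play_rows", "arguments": {"translation": [[0, 0, 0.003], [0, 0, 0], [0, 0, 0], [0, 0, 0], [0, 0, -0.03], [0, 0, -0.05]], "delta_rot": [[0, 0, 0], [0, 0, 0], [0, 0, 0], [0, 0, 0], [0, 0, 0], [0, 0, 0]], "grip": [-1, 0.5, 1, 1, 1, 1]}}

```text
clock: 7.15
tool_pos: [0.4219, -0.0001, 0.2188]
eef_rot: [1.0, -0.002, -0.002, 0.0]
contact_force: [1.1, -1.1, 0.8]
opening: 1.001
finger_force: 0.0
```

```bash
python3 -c "
from p import *
st();plan([([.561,-.2935,.226],0,40,10)],(np.array([.422,0,.174+.045]),ori(-.3,0)))"
```

```text
t 7.15 grasp [ 4.217e-01 -1.000e-04  1.738e-01] z [-0.003 -0.    -1.   ] x [ 1.    -0.005 -0.003] F [ 1.1 -1.1  0.8] open 1.001 0.0 q [-0.13  0.6   0.03  2.24 -0.05  0.3  -1.63]
10 T [[0.011,0.029,-0.004],[0.012,0.03,-0.003],[0.011,0.029,-0.003],[0.012,0.029,-0.002],[0.012,0.03,-0.001],[0.012,0.029,0.0],[0.011,0.029,0.001],[0.012,0.029,0.001],[0.012,0.03,0.003],[0.011,0.029,0.003]] 
R [[0,4,0],[0,4,-0.1],[0,4,0],[0,4,0],[0.1,4,0],[0,4,-0.1],[0,4,0],[0,4,0],[0,4,-0.1],[0,4,0]]
```

>>> {"name": "play_rows", "arguments": {"translation": [[0.011, 0.029, -0.004], [0.012, 0.03, -0.003], [0.011, 0.029, -0.003], [0.012, 0.029, -0.002], [0.012, 0.03, -0.001], [0.012, 0.029, 0], [0.011, 0.029, 0.001], [0.012, 0.029, 0.001], [0.012, 0.03, 0.003], [0.011, 0.029, 0.003], [0, 0, 0], [0, 0, 0]], "delta_rot": [[0, 4, 0], [0, 4, 0], [0, 4, 0], [0, 4, 0], [0, 4, 0], [0, 4, 0], [0, 4, 0], [0, 4, 0], [0, 4, 0], [0, 4, 0], [0, 0, 0], [0, 0, 0]], "grip": [1, 1, 1, 1, 1, 1, 1, 1, 1, 1, 1, 1], "squeeze": 40}}

```text
clock: 8.65
tool_pos: [0.5109, -0.2141, 0.2416]
eef_rot: [0.977, 0.009, 0.212, -0.009]
contact_force: [0.2, 0.0, 0.7]
opening: 1.001
finger_force: 0.0
```

```bash
python3 -c "
from p import *
import cv2
st();plan([([.619,-.2935,.157],0,40,4)])
cv2.imwrite('pics/a1.png',cv2.resize(np.hstack([r.snapshot('side')[90:290,150:400],r.snapshot('top')[80:280,200:450]]),(800,320)))
for c in ('top','side'):
  print([(np.round(d['point'],3),round(d['confidence'],2)) for n in ('barrel_flange','canister') for d in r.look_for(c,n)])
"
```

```text
t 8.65 grasp [ 0.5296 -0.2131  0.2007] z [ 0.415  0.021 -0.91 ] x [0.91  0.013 0.415] F [0.2 0.  0.7] open 1.001 0.0 q [ 0.79  0.69 -0.63  2.12  1.51  0.22 -2.65]
4 T [[0.013,0.02,0.019],[0.011,0.021,0.02],[0.01,0.02,0.021],[0.008,0.02,0.022]] 
R [[-0.3,3.9,0.1],[-0.4,3.8,0.2],[-0.3,3.9,0.1],[-0.3,3.9,0.2]]
[(array([ 0.617, -0.284,  0.113]), 0.66), (array([0.426, 0.001, 0.119]), 0.95), (array([ 0.383, -0.18 ,  0.124]), 0.77)]
[(array([ 0.607, -0.28 ,  0.078]), 0.7), (array([ 0.377, -0.363,  0.104]), 0.57), (array([0.593, 0.018, 0.046]), 0.47), (array([0.409, 0.021, 0.082]), 0.69), (array([ 0.367, -0.168,  0.084]), 0.58), (array([0.577, 0.303, 0.022]), 0.32)]
```

View pics/a1.png

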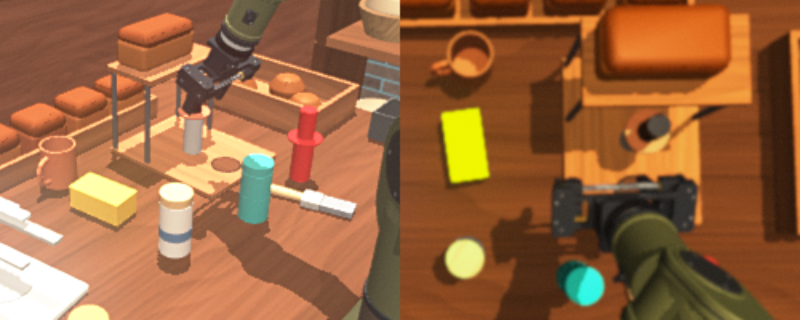

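The wrist ran into joint 7's limit near its singularity. I back off and half-turn the tool, which gives the same grasp with a usable wrist.

>>> {"name": "play_rows", "arguments": {"translation": [[0, 0, -0.03], [0, 0, -0.03], [0, 0, 0], [0, 0, 0], [0, 0, 0], [0, 0, 0], [0, 0, 0], [0, 0, 0], [0, 0, 0], [0, 0, 0], [0, 0, 0], [0, 0, 0]], "delta_rot": [[0, 0, -10], [0, 0, -10], [0, 0, -10], [0, 0, -10], [0, 0, -10], [0, 0, -10], [0, 0, -10], [0, 0, -10], [0, 0, -10], [0, 0, -10], [0, 0, -10], [0, 0, -10]], "grip": [1, 1, 1, 1, 1, 1, 1, 1, 1, 1, 1, 1]}}

```text
clock: 10.45
tool_pos: [0.494, -0.2157, 0.2803]
eef_rot: [0.521, 0.826, 0.121, 0.175]
contact_force: [-0.5, -0.7, 0.5]
opening: 1.002
finger_force: 0.0
```

```bash
python3 -c "
from p import *
st();plan([([.561,-.2935,.226],180,-40,9)])"
```

```text
t 10.45 grasp [ 0.5127 -0.2149  0.2393] z [ 0.415  0.019 -0.91 ] x [-0.395  0.904 -0.162] F [-0.5 -0.7  0.5] open 1.002 0.0 q [ 1.05  0.73 -1.05  2.12  1.35  0.5  -0.48]
9 T [[-0.009,-0.001,0.004],[-0.009,-0.002,0.003],[-0.008,-0.004,0.004],[-0.008,-0.004,0.005],[-0.007,-0.006,0.004],[-0.006,-0.006,0.004],[-0.005,-0.007,0.005],[-0.005,-0.008,0.004],[-0.003,-0.008,0.005]] 
R [[-0.9,-1.6,-7.2],[-0.8,-1.6,-7.1],[-0.9,-1.6,-7.2],[-0.9,-1.6,-7.2],[-0.8,-1.6,-7.1],[-0.9,-1.6,-7.2],[-0.9,-1.6,-7.1],[-0.8,-1.6,-7.2],[-0.9,-1.6,-7.2]]
```

>>> {"name": "play_rows", "arguments": {"translation": [[-0.009, -0.001, 0.004], [-0.009, -0.002, 0.003], [-0.008, -0.004, 0.004], [-0.008, -0.004, 0.005], [-0.007, -0.006, 0.004], [-0.006, -0.006, 0.004], [-0.005, -0.007, 0.005], [-0.005, -0.008, 0.004], [-0.003, -0.008, 0.005], [0, 0, 0]], "delta_rot": [[-1, -1.6, -7], [-1, -1.6, -7], [-1, -1.6, -7], [-1, -1.6, -7], [-0.8, -1.6, -7], [-0.8, -1.6, -7], [-0.8, -1.6, -7], [-0.8, -1.6, -7], [-0.8, -1.6, -7], [0, 0, 0]], "grip": [1, 1, 1, 1, 1, 1, 1, 1, 1, 1]}}

```text
clock: 11.7
tool_pos: [0.5312, -0.2948, 0.2592]
eef_rot: [0.017, 0.939, 0.003, 0.344]
contact_force: [0.0, -0.2, 0.4]
opening: 0.999
finger_force: 0.0
```

```bash
python3 -c "
from p import *
st();plan([([.561,-.2935,.226],180,-40,3)])"
```

```text
t 11.7 grasp [ 0.5603 -0.295   0.2248] z [ 0.646 -0.006 -0.763] x [-0.763  0.035 -0.646] F [ 0.  -0.2  0.4] open 0.999 0.0 q [ 1.16  0.86 -0.99  2.11  2.17  0.38  0.05]
3 T [[0.0,0.0,0.0],[-0.001,0.001,0.0],[0.0,0.0,0.0]] 
R [[-0.1,0.1,-0.7],[-0.1,0.1,-0.6],[-0.1,0.1,-0.7]]
```

>>> {"name": "play_rows", "arguments": {"translation": [[0, 0.001, 0.02], [-0.001, 0.001, 0.03], [0, 0, 0.03], [0, 0, 0.01], [0, 0, 0]], "delta_rot": [[0, 0, -1], [0, 0, -1], [0, 0, 0], [0, 0, 0], [0, 0, 0]], "grip": [1, 1, 1, 1, 1]}}

```text
clock: 12.32
tool_pos: [0.5906, -0.2917, 0.1921]
eef_rot: [-0.0, 0.939, -0.002, 0.345]
contact_force: [-0.3, 0.1, -0.3]
opening: 0.999
finger_force: 0.0
```

```bash
python3 -c "
from p import *
st();plan([([.619,-.2935,.157],180,-40,1)])"
```

```text
t 12.325 grasp [ 0.6198 -0.2919  0.1578] z [ 0.647 -0.004 -0.762] x [-0.762 -0.002 -0.647] F [-0.3  0.1 -0.3] open 0.999 0.0 q [ 1.06  1.03 -0.97  2.01  2.25  0.48  0.07]
1 T [[0.001,-0.002,0.0]] 
R [[-0.2,0.3,0.1]]
```

>>> {"name": "play_rows", "arguments": {"translation": [[0, -0.001, 0], [0, 0, 0], [0, 0, 0], [0, 0, 0], [0, 0, 0], [0, 0, 0], [0, 0, 0]], "delta_rot": [[0, 0, 0], [0, 0, 0], [0, 0, 0], [0, 0, 0], [0, 0, 0], [0, 0, 0], [0, 0, 0]], "grip": [1, 0, -1, -1, -1, -1, -1]}}

```text
clock: 13.2
tool_pos: [0.5906, -0.2938, 0.1921]
eef_rot: [-0.0, 0.939, -0.003, 0.345]
contact_force: [-0.2, -1.1, -0.7]
opening: 0.396
finger_force: 40.0
```

```bash
python3 -c "
from p import *
st();s=r.get_state();g=np.array([.619,-.2935,.157]);plan([(g+[0,0,.004],180,-40,1),(g+[-.08,0,.004],180,-40,4)])"
```

```text
t 13.2 grasp [ 0.6198 -0.2941  0.1578] z [ 0.648 -0.005 -0.762] x [-0.762 -0.002 -0.648] F [-0.2 -1.1 -0.7] open 0.396 40.0 q [ 1.06  1.03 -0.97  2.01  2.25  0.47  0.08]
5 T [[-0.002,0.0,-0.003],[0.015,0.0,-0.013],[0.016,0.0,-0.013],[0.015,0.0,-0.012],[0.016,0.0,-0.013]] 
R [[-0.3,0.4,0.1],[0,0,0],[0,0,0],[0,0,0],[0,0,0]]
```

>>> {"name": "play_rows", "arguments": {"translation": [[-0.003, 0, -0.003], [0.008, 0, -0.006], [0.016, 0, -0.013], [0.016, 0, -0.013], [0.015, 0, -0.013], [0.008, 0, -0.007], [-0.01, 0, -0.011], [-0.02, 0, -0.023], [-0.026, 0, -0.03], [-0.026, 0, -0.03], [-0.016, 0, -0.019], [0, 0, 0]], "delta_rot": [[0, 0, 0], [0, 0, 0], [0, 0, 0], [0, 0, 0], [0, 0, 0], [0, 0, 0], [0, 0, 0], [0, 0, 0], [0, 0, 0], [0, 0, 0], [0, 0, 0], [0, 0, 0]], "grip": [-1, -1, -1, -1, -1, -1, -1, -1, -1, -1, -1, -1]}}

```text
clock: 14.7
tool_pos: [0.5114, -0.2923, 0.3469]
eef_rot: [-0.002, 0.938, -0.005, 0.346]
contact_force: [0.1, -0.7, -5.0]
opening: 0.399
finger_force: 40.0
```

```bash
python3 -c "
from p import *
import cv2
cv2.imwrite('pics/a2.png',cv2.resize(np.hstack([r.snapshot('side')[40:290,150:450],r.snapshot('top')[80:330,200:500]]),(800,333)))
st();yaw=np.radians(9);g=[.560-.08*np.cos(yaw),.278-.08*np.sin(yaw),.315];print(g);plan([([.51,-.05,.315],180,-40,8),(g,189,-40,9)])"
```

```text
t 14.8 grasp [ 0.5391 -0.2924  0.3092] z [ 0.646 -0.004 -0.763] x [-0.763 -0.003 -0.646] F [-0.5 -0.3 -4.6] open 0.391 40.0 q [ 1.1   0.59 -0.78  2.08  1.96  0.07  0.18]
[np.float64(0.480984932752389), np.float64(0.26548524279678154), 0.315]
17 T [[0.002,0.03,-0.003],[0.002,0.031,-0.003],[0.003,0.03,-0.003],[0.002,0.03,-0.003],[0.002,0.03,-0.003],[0.002,0.031,-0.003],[0.003,0.03,-0.003],[0.002,0.03,-0.003],[0.002,0.035,-0.002],[0.002,0.034,-0.002],[0.002,0.035,-0.001],[0.001,0.035,-0.001],[0.001,0.034,0.0],[0.0,0.035,0.0],[-0.001,0.035,0.0],[0.0,0.034,0.0],[-0.002,0.035,0.002]] 
R [[0,0,0],[-0.1,0.1,0],[0,0,0.1],[0,0,0],[-0.1,0.1,0],[0,0,0],[0,0,0],[0,0,0.1],[-0.6,0,-0.8],[-0.7,0,-0.7],[-0.6,0,-0.8],[-0.7,0,-0.8],[-0.6,0,-0.7],[-0.7,0,-0.8],[-0.6,0,-0.8],[-0.7,0,-0.8],[-0.6,0,-0.7]]
```

View pics/a2.png

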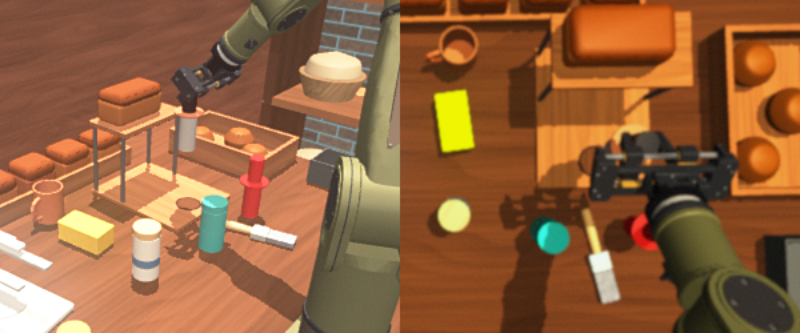

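```bash
python3 -c "
from p import *
p,q=plan([([.51,-.05,.295],180,-40,8)],(np.array(r.get_state()['tool_pos']),ori(180,-40)))"
```

```text
8 T [[0.004,0.03,-0.001],[0.004,0.031,-0.001],[0.004,0.03,-0.001],[0.004,0.03,-0.001],[0.004,0.03,-0.001],[0.003,0.031,-0.001],[0.004,0.03,-0.001],[0.004,0.03,-0.001]] 
R [[0,0,0],[0,0,0],[0,0,0],[0,0,0],[0,0,0],[0,0,0],[0,0,0],[0,0,0]]
```

>>> {"name": "play_rows", "arguments": {"translation": [[0.004, 0.015, -0.001], [0.004, 0.031, -0.001], [0.004, 0.03, -0.001], [0.004, 0.03, -0.001], [0.004, 0.03, -0.001], [0.003, 0.031, -0.001], [0.004, 0.03, -0.001], [0.004, 0.03, -0.001], [0, 0.015, 0], [0, 0, 0]], "delta_rot": [[0, 0, 0], [0, 0, 0], [0, 0, 0], [0, 0, 0], [0, 0, 0], [0, 0, 0], [0, 0, 0], [0, 0, 0], [0, 0, 0], [0, 0, 0]], "grip": [-1, -1, -1, -1, -1, -1, -1, -1, -1, -1]}}

```text
clock: 16.05
tool_pos: [0.4819, -0.0494, 0.3285]
eef_rot: [-0.001, 0.939, -0.001, 0.344]
contact_force: [0.2, -0.7, -3.7]
opening: 0.393
finger_force: 40.0
```

```bash
python3 -c "
from p import *
st();plan([([.481,.2655,.295],189,-40,10)])"
```

```text
t 16.05 grasp [ 0.511  -0.0494  0.2941] z [ 0.646 -0.    -0.763] x [-0.763 -0.003 -0.646] F [ 0.2 -0.7 -3.7] open 0.393 40.0 q [ 0.79  0.66 -1.28  2.44  2.01  0.82 -0.42]
10 T [[0.002,0.031,-0.002],[0.002,0.031,-0.002],[0.001,0.031,-0.001],[0.001,0.031,-0.001],[0.001,0.032,-0.001],[0.0,0.031,0.0],[0.0,0.031,0.0],[0.0,0.031,0.0],[-0.001,0.031,0.001],[-0.001,0.031,0.0]] 
R [[-0.6,0,-0.7],[-0.6,0,-0.6],[-0.5,0.1,-0.7],[-0.6,0,-0.7],[-0.6,0,-0.7],[-0.6,0,-0.6],[-0.6,0.1,-0.7],[-0.6,0,-0.7],[-0.5,0,-0.6],[-0.6,0,-0.7]]
```

>>> {"name": "play_rows", "arguments": {"translation": [[0.002, 0.016, -0.002], [0.002, 0.031, -0.002], [0.001, 0.031, -0.001], [0.001, 0.031, -0.001], [0.001, 0.032, -0.001], [0, 0.031, 0], [0, 0.031, 0]], "delta_rot": [[-0.6, 0, -0.7], [-0.6, 0, -0.7], [-0.6, 0, -0.7], [-0.6, 0, -0.7], [-0.6, 0, -0.7], [-0.6, 0, -0.7], [-0.6, 0, -0.7]], "grip": [-1, -1, -1, -1, -1, -1, -1]}}

```text
clock: 16.92
tool_pos: [0.4623, 0.1514, 0.3283]
eef_rot: [-0.052, 0.938, 0.017, 0.343]
contact_force: [0.0, -0.7, -4.4]
opening: 0.398
finger_force: 40.0
```

```bash
python3 -c "
from p import *
st();plan([([.481,.2655,.295],189,-40,4)])"
```

```text
t 16.925 grasp [0.4912 0.1545 0.2939] z [ 0.642  0.068 -0.764] x [-0.759 -0.086 -0.646] F [ 0.  -0.7 -4.4] open 0.398 40.0 q [ 0.21  0.68 -1.29  2.42  1.8   1.09 -0.65]
4 T [[-0.001,0.027,0.0],[-0.001,0.028,0.0],[-0.001,0.027,0.001],[-0.001,0.028,0.001]] 
R [[-0.5,0,-0.5],[-0.5,0.1,-0.5],[-0.4,0,-0.4],[-0.5,0.1,-0.5]]
```

>>> {"name": "play_rows", "arguments": {"translation": [[-0.001, 0.027, 0], [-0.001, 0.028, 0], [-0.001, 0.027, 0.001], [-0.001, 0.023, 0.001], [0, 0, 0], [0, 0, 0]], "delta_rot": [[-0.5, 0, -0.5], [-0.5, 0, -0.5], [-0.4, 0, -0.5], [-0.4, 0, -0.5], [0, 0, 0], [0, 0, 0]], "grip": [-1, -1, -1, -1, -1, -1]}}

```text
clock: 17.68
tool_pos: [0.4533, 0.2546, 0.3291]
eef_rot: [-0.074, 0.936, 0.025, 0.343]
contact_force: [0.5, 0.4, -4.1]
opening: 0.398
finger_force: 40.0
```

```bash
python3 -c "
from p import *
from h import proj,world,circ
import cv2
st();plan([([.481,.2655,.240],189,-40,3)])
g=r.get_state();q=R.from_quat(g['eef_rot']);g=np.array(g['tool_pos'])+q.apply([0,0,.045])
L=[]
for c,(x,y) in(('side',(60,150)),('top',(60,110))):
    im=r.snapshot(c);im2=im.copy()
    for P in(circ(g[0],g[1],g[2]-.1458,.022),circ(g[0],g[1],g[2]-.0508,.036),world([.56,.278,.157],[[-.095,.046,.128],[-.095,.026,.128],[.022,.026,.128],[.022,-.026,.128],[-.095,-.026,.128],[-.095,-.046,.128]])):
        cv2.polylines(im2,[np.round(proj(c,P)*16).astype(int)],True,(255,0,255),1,cv2.LINE_AA,4)
    L+=[cv2.resize(k[y:y+140,x:x+187],(400,300)) for k in(im,im2)]
cv2.imwrite('pics/a3.png',np.vstack([np.hstack(L[:2]),np.hstack(L[2:])]))
"
```

```text
t 17.675 grasp [0.4821 0.259  0.2947] z [ 0.638  0.097 -0.764] x [-0.754 -0.122 -0.646] F [ 0.5  0.4 -4.1] open 0.398 40.0 q [-0.05  0.71 -1.26  2.31  1.71  1.18 -0.66]
3 T [[0.012,0.002,0.014],[0.011,0.002,0.014],[0.012,0.003,0.014]] 
R [[-0.1,0.1,0],[-0.1,0,0.1],[0,0.1,0]]
```

View pics/a3.png

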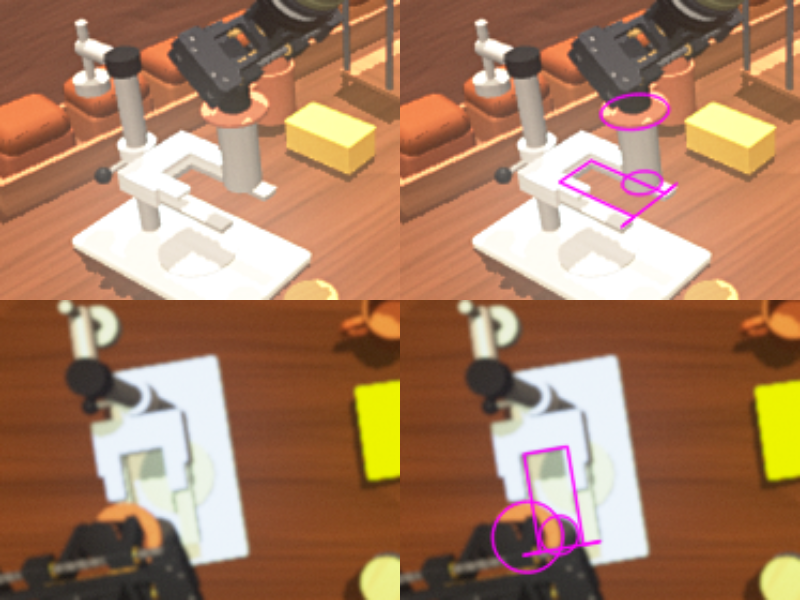

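Barrel is upright above the mouth at side (240,150). I check the slot's lateral position numerically, using profiles rectified to the ledge plane.

```bash
python3 - <<'E'
from h import *
po=[.56,.278,.157]
for c in("top","side"):
    im=cv2.imread(f"pics/{c}0.png")
    for h in(.125,.131):
        for x0,x1 in((-85,-65),(-60,-40)):
            xs=np.arange(x0,x1,2);ys=np.arange(-60,61,3)
            P=[[x/1e3,y/1e3,h] for y in ys for x in xs]
            u=proj(c,world(po,P));v=[map_coordinates(im[...,k].astype(float),[u[:,1],u[:,0]],order=1).reshape(len(ys),-1).mean(1).astype(int) for k in(0,2)]
            print(c,h,x0," ".join(f"{y}:{a}/{b}" for y,a,b in zip(ys,*v)))
    xs=np.arange(-120,-60,3)
    for y0 in(-36,36):
        P=[[x/1e3,(y0+d)/1e3,.128] for x in xs for d in(-5,0,5)];u=proj(c,world(po,P))
        print(c,"tip",y0," ".join(f"{x}:{int(a)}" for x,a in zip(xs,map_coordinates(im[...,0].astype(float),[u[:,1],u[:,0]],order=1).reshape(len(xs),-1).mean(1))))
E
```

```text
top 0.125 -85 -60:248/232 -57:248/232 -54:248/232 -51:245/228 -48:228/209 -45:204/202 -42:216/225 -39:225/232 -36:224/232 -33:221/232 -30:222/232 -27:231/232 -24:242/232 -21:247/232 -18:248/232 -15:248/232 -12:248/232 -9:248/232 -6:248/232 -3:248/232 0:248/232 3:248/232 6:248/232 9:248/232 12:248/232 15:246/231 18:232/227 21:191/212 24:156/187 27:173/194 30:209/224 33:218/232 36:216/232 39:215/232 42:211/231 45:188/218 48:126/176 51:63/136 54:45/125 57:44/125 60:43/124
top 0.125 -60 -60:238/227 -57:235/228 -54:233/228 -51:229/225 -48:209/207 -45:196/203 -42:215/225 -39:225/232 -36:223/233 -33:221/232 -30:220/232 -27:211/225 -24:196/206 -21:200/208 -18:221/227 -15:230/232 -12:233/232 -9:234/232 -6:236/232 -3:239/232 0:243/232 3:245/232 6:247/232 9:248/232 12:247/232 15:244/231 18:227/226 21:186/211 24:154/185 27:172/192 30:209/224 33:218/232 36:216/232 39:214/232 42:212/232 45:191/219 48:130/178 51:67/140 54:47/129 57:47/129 60:47/129
top 0.131 -85 -60:248/232 -57:248/232 -54:248/231 -51:239/219 -48:211/200 -45:208/215 -42:223/231 -39:224/233 -36:222/232 -33:221/232 -30:226/232 -27:23
[... 2720 characters left out ...]
0:254/254 -27:255/255 -24:254/254 -21:252/254 -18:219/239 -15:170/202 -12:148/204 -9:125/219 -6:122/220 -3:124/219 0:125/219 3:125/218 6:126/219 9:126/218 12:126/218 15:127/218 18:126/218 21:123/216 24:128/218 27:202/242 30:254/254 33:255/255 36:255/255 39:254/254 42:254/254 45:254/254 48:254/254 51:250/254 54:203/227 57:223/233 60:254/254
side tip -36 -120:113 -117:115 -114:115 -111:116 -108:117 -105:121 -102:149 -99:221 -96:247 -93:241 -90:246 -87:242 -84:247 -81:247 -78:248 -75:252 -72:247 -69:251 -66:248 -63:244
side tip 36 -120:255 -117:255 -114:255 -111:255 -108:255 -105:248 -102:210 -99:228 -96:253 -93:255 -90:255 -87:255 -84:255 -81:255 -78:255 -75:255 -72:255 -69:255 -66:255 -63:255
```

Ledge ≈ 0.126 m. The slot axis is offset by +0.8 mm laterally and −2.5 mm along x, so the mouth is at about (0.478, 0.266).

```bash
python3 -c "
from p import *
s=r.get_state()
p,q=plan([([.478,.266,.290],189,-40,2),([.478,.266,.262],189,-40,3)])
print('next');plan([([.478,.266,.19],189,-40,4)],(p,q))"
```

```text
5 T [[0.003,0.004,0.001],[0.002,0.003,0.001],[0.006,0.0,0.007],[0.006,0.0,0.007],[0.006,0.0,0.007]] 
R [[-0.1,0.1,0.1],[-0.1,0.2,0],[0,0,0],[0,0,0],[0,0,0]]
next
4 T [[0.012,0.0,0.014],[0.011,0.0,0.014],[0.012,0.0,0.014],[0.012,0.0,0.014]] 
R [[0,0,0],[0,0,0],[0,0,0],[0,0,0]]
```

>>> {"name": "play_rows", "arguments": {"translation": [[0.003, 0.004, 0.001], [0.002, 0.003, 0.001], [0, 0, 0], [0.006, 0, 0.007], [0.006, 0, 0.007], [0.006, 0, 0.007], [0, 0, 0]], "delta_rot": [[-0.2, 0.2, 0], [0, 0, 0], [0, 0, 0], [0, 0, 0], [0, 0, 0], [0, 0, 0], [0, 0, 0]], "grip": [-1, -1, -1, -1, -1, -1, -1]}}

```text
clock: 18.65
tool_pos: [0.4489, 0.2626, 0.2964]
eef_rot: [-0.076, 0.937, 0.027, 0.341]
contact_force: [-0.1, -0.0, -3.1]
opening: 0.392
finger_force: 40.0
```

```bash
python3 -c "
from p import *
st();plan([([.478,.266,.19],189,-40,4)])"
```

```text
t 18.65 grasp [0.4775 0.2672 0.2619] z [ 0.635  0.102 -0.766] x [-0.756 -0.124 -0.643] F [-0.1 -0.  -3.1] open 0.392 40.0 q [-0.11  0.79 -1.22  2.34  1.78  1.24 -0.75]
4 T [[0.011,0.0,0.014],[0.012,-0.001,0.014],[0.011,0.0,0.013],[0.012,0.0,0.014]] 
R [[0,0,0.1],[0,0,0],[0.1,0,0.1],[0,0,0]]
```

>>> {"name": "play_rows", "arguments": {"translation": [[0.011, 0, 0.014], [0.012, -0.001, 0.014], [0.011, 0, 0.013], [0.011, 0, 0.013], [0, 0, 0], [0, 0, 0]], "delta_rot": [[0, 0, 0], [0, 0, 0], [0, 0, 0], [0, 0, 0], [0, 0, 0], [0, 0, 0]], "grip": [-1, -1, -1, -1, -1, -1]}}

```text
clock: 19.4
tool_pos: [0.4499, 0.2623, 0.228]
eef_rot: [-0.075, 0.936, 0.028, 0.342]
contact_force: [-0.0, 0.7, -5.0]
opening: 0.392
finger_force: 40.0
```

```bash
python3 -c "
from p import *
st();plan([([.478,.266,.178],189,-40,6)])"
```

```text
t 19.4 grasp [0.4785 0.267  0.1936] z [ 0.637  0.103 -0.764] x [-0.754 -0.122 -0.645] F [-0.   0.7 -5. ] open 0.392 40.0 q [-0.18  0.95 -1.15  2.41  1.94  1.36 -0.91]
6 T [[0.002,0.0,0.002],[0.001,0.0,0.002],[0.002,0.0,0.002],[0.002,-0.001,0.002],[0.002,0.0,0.002],[0.001,0.0,0.001]] 
R [[0,0,0],[0,0.1,0],[0.1,0,0.1],[0,0,0],[0,0,0],[0,0.1,0]]
```

>>> {"name": "play_rows", "arguments": {"translation": [[0.002, 0, 0.002], [0.001, 0, 0.002], [0.002, 0, 0.002], [0, 0, 0]], "delta_rot": [[0, 0, 0], [0, 0, 0], [0, 0, 0], [0, 0, 0]], "grip": [-1, -1, -1, -1]}}

```text
clock: 19.9
tool_pos: [0.4497, 0.2618, 0.2193]
eef_rot: [-0.075, 0.936, 0.027, 0.342]
contact_force: [-0.1, 0.6, -4.2]
opening: 0.395
finger_force: 40.0
```

>>> {"name": "play_rows", "arguments": {"translation": [[0.001, 0, 0.002], [0.001, 0, 0.001], [0, 0, 0]], "delta_rot": [[0, 0, 0], [0, 0, 0], [0, 0, 0]], "grip": [-1, -1, -1]}}

```text
clock: 20.27
tool_pos: [0.4501, 0.2619, 0.2158]
eef_rot: [-0.075, 0.936, 0.027, 0.342]
contact_force: [0.2, -0.5, -3.4]
opening: 0.4
finger_force: 40.0
```

>>> {"name": "play_rows", "arguments": {"translation": [[0.001, 0, 0.001], [0.001, 0, 0.001], [0, 0, 0]], "delta_rot": [[0, 0, 0], [0, 0, 0], [0, 0, 0]], "grip": [-1, -1, -1]}}

```text
clock: 20.65
tool_pos: [0.4499, 0.2619, 0.213]
eef_rot: [-0.075, 0.936, 0.027, 0.342]
contact_force: [-0.8, 0.1, -3.7]
opening: 0.394
finger_force: 40.0
```

>>> {"name": "play_rows", "arguments": {"translation": [[0.001, 0, 0.001], [0, 0, 0]], "delta_rot": [[0, 0, 0], [0, 0, 0]], "grip": [-1, -1]}}

```text
clock: 20.9
tool_pos: [0.4498, 0.2619, 0.2116]
eef_rot: [-0.075, 0.936, 0.027, 0.342]
contact_force: [-0.2, -0.4, -4.2]
opening: 0.398
finger_force: 40.0
```

Flange now at about 0.1264 with no touch yet. I keep stepping.

>>> {"name": "play_rows", "arguments": {"translation": [[0.001, 0, 0.001], [0, 0, 0]], "delta_rot": [[0, 0, 0], [0, 0, 0]], "grip": [-1, -1]}}

```text
clock: 21.15
tool_pos: [0.4497, 0.2618, 0.2102]
eef_rot: [-0.075, 0.936, 0.027, 0.342]
contact_force: [0.0, 0.3, -3.9]
opening: 0.396
finger_force: 40.0
```

>>> {"name": "play_rows", "arguments": {"translation": [[0.001, 0, 0.001], [0, 0, 0]], "delta_rot": [[0, 0, 0], [0, 0, 0]], "grip": [-1, -1]}}

```text
clock: 21.4
tool_pos: [0.4496, 0.2618, 0.2089]
eef_rot: [-0.075, 0.936, 0.027, 0.342]
contact_force: [-0.9, -0.7, -2.8]
opening: 0.392
finger_force: 40.0
```

>>> {"name": "play_rows", "arguments": {"translation": [[0.001, 0, 0.001], [0, 0, 0]], "delta_rot": [[0, 0, 0], [0, 0, 0]], "grip": [-1, -1]}}

```text
clock: 21.65
tool_pos: [0.4496, 0.2618, 0.2087]
eef_rot: [-0.076, 0.936, 0.027, 0.343]
contact_force: [-3.4, -2.5, 5.9]
opening: 0.395
finger_force: 40.0
```

```bash
python3 -c "
from p import *
st();print(r.get_state()['moment'])"
```

```text
t 21.65 grasp [0.4784 0.2664 0.1744] z [ 0.639  0.103 -0.763] x [-0.753 -0.123 -0.647] F [-3.4 -2.5  5.9] open 0.395 40.0 q [-0.2   1.   -1.13  2.42  1.98  1.4  -0.94]
[-0.20051435  0.25700798 -0.31545667]
```

Contact: about 10 N, so the ledge is at ≈0.1237 m. I ease up slightly and slide in.

>>> {"name": "play_rows", "arguments": {"translation": [[-0.001, 0, -0.001], [-0.0005, 0, 0], [-0.004, 0, 0.0034], [-0.0076, 0, 0.0065], [-0.0076, 0, 0.0065], [-0.0076, 0, 0.0065], [0, 0, 0]], "delta_rot": [[0, 0, 0], [0, 0, 0], [0, 0, 0], [0, 0, 0], [0, 0, 0], [0, 0, 0], [0, 0, 0]], "grip": [-1, -1, -1, -1, -1, -1, -1]}}

```text
clock: 22.52
tool_pos: [0.4859, 0.2671, 0.2089]
eef_rot: [-0.074, 0.936, 0.027, 0.342]
contact_force: [1.0, 0.2, -2.6]
opening: 0.395
finger_force: 40.0
```

```bash
python3 -c "
from p import *
st()"
```

```text
t 22.525 grasp [0.5146 0.2716 0.1745] z [ 0.637  0.101 -0.764] x [-0.755 -0.12  -0.645] F [ 1.   0.2 -2.6] open 0.395 40.0 q [-0.14  1.   -1.11  2.33  2.    1.33 -0.82]
```

>>> {"name": "play_rows", "arguments": {"translation": [[-0.0079, 0, 0.0063], [-0.0078, 0, 0.0064], [-0.0076, 0, 0.0065], [-0.0038, 0, 0.0033], [0, 0, 0]], "delta_rot": [[0, 0, 0], [0, 0, 0], [0, 0, 0], [0, 0, 0], [0, 0, 0]], "grip": [-1, -1, -1, -1, -1]}}

```text
clock: 23.15
tool_pos: [0.5198, 0.273, 0.2091]
eef_rot: [-0.075, 0.936, 0.027, 0.342]
contact_force: [0.1, -1.2, -3.5]
opening: 0.391
finger_force: 40.0
```

```bash
python3 -c "
from p import *
st();s=r.get_state();q=R.from_quat(s['eef_rot']);g=np.array(s['tool_pos'])+q.apply([0,0,.045]);d=g[:2]-[.5574,.2784];print(d@[.9877,.1564],d@[-.1564,.9877])"
```

```text
t 23.15 grasp [0.5485 0.2776 0.1747] z [ 0.636  0.102 -0.765] x [-0.755 -0.122 -0.644] F [ 0.1 -1.2 -3.5] open 0.391 40.0 q [-0.1   1.   -1.09  2.24  2.01  1.26 -0.72]
-0.008959588128124776 0.0005628901262937679
```

Nine mm to go. I creep to the stop.

>>> {"name": "play_rows", "arguments": {"translation": [[-0.0023, 0, 0.0019], [-0.0023, 0, 0.0019], [0, 0, 0]], "delta_rot": [[0, 0, 0], [0, 0, 0], [0, 0, 0]], "grip": [-1, -1, -1]}}

```text
clock: 23.52
tool_pos: [0.5256, 0.2741, 0.2093]
eef_rot: [-0.075, 0.936, 0.027, 0.342]
contact_force: [0.1, -1.0, -4.3]
opening: 0.396
finger_force: 40.0
```

>>> {"name": "play_rows", "arguments": {"translation": [[-0.0015, 0, 0.0013], [0, 0, 0]], "delta_rot": [[0, 0, 0], [0, 0, 0]], "grip": [-1, -1]}}

```text
clock: 23.78
tool_pos: [0.5275, 0.2744, 0.2093]
eef_rot: [-0.075, 0.936, 0.027, 0.342]
contact_force: [0.3, -0.4, -3.8]
opening: 0.395
finger_force: 40.0
```

>>> {"name": "play_rows", "arguments": {"translation": [[-0.0012, 0, 0.001], [0, 0, 0]], "delta_rot": [[0, 0, 0], [0, 0, 0]], "grip": [-1, -1]}}

```text
clock: 24.02
tool_pos: [0.529, 0.2747, 0.2093]
eef_rot: [-0.075, 0.936, 0.027, 0.342]
contact_force: [0.2, -0.5, -3.7]
opening: 0.394
finger_force: 40.0
```

>>> {"name": "play_rows", "arguments": {"translation": [[-0.0008, 0, 0.0007], [0, 0, 0]], "delta_rot": [[0, 0, 0], [0, 0, 0]], "grip": [-1, -1]}}

```text
clock: 24.28
tool_pos: [0.53, 0.2749, 0.2092]
eef_rot: [-0.075, 0.936, 0.027, 0.342]
contact_force: [1.1, 0.4, -4.4]
opening: 0.398
finger_force: 40.0
```

>>> {"name": "play_rows", "arguments": {"translation": [[-0.0008, 0, 0.0007], [0, 0, 0]], "delta_rot": [[0, 0, 0], [0, 0, 0]], "grip": [-1, -1]}}

```text
clock: 24.52
tool_pos: [0.5311, 0.275, 0.2092]
eef_rot: [-0.075, 0.936, 0.027, 0.342]
contact_force: [-0.3, 0.8, -4.7]
opening: 0.398
finger_force: 40.0
```

>>> {"name": "play_rows", "arguments": {"translation": [[-0.0008, 0, 0.0007], [0, 0, 0]], "delta_rot": [[0, 0, 0], [0, 0, 0]], "grip": [-1, -1]}}

```text
clock: 24.78
tool_pos: [0.5318, 0.2752, 0.2092]
eef_rot: [-0.075, 0.936, 0.027, 0.342]
contact_force: [-1.6, -0.5, -2.4]
opening: 0.397
finger_force: 40.0
```

>>> {"name": "play_rows", "arguments": {"translation": [[-0.0008, 0, 0.0007], [0, 0, 0]], "delta_rot": [[0, 0, 0], [0, 0, 0]], "grip": [-1, -1]}}

```text
clock: 25.02
tool_pos: [0.5324, 0.2753, 0.2094]
eef_rot: [-0.076, 0.936, 0.027, 0.342]
contact_force: [-5.4, -2.9, 1.8]
opening: 0.395
finger_force: 40.0
```

```bash
python3 -c "
from p import *
st()"
```

```text
t 25.025 grasp [0.561  0.2799 0.175 ] z [ 0.636  0.103 -0.765] x [-0.755 -0.124 -0.644] F [-5.4 -2.9  1.8] open 0.395 40.0 q [-0.09  1.01 -1.09  2.2   2.01  1.24 -0.68]
```

The barrel is at the stop (about 6 N) with the flange just over the ledge. I let go and retreat along the fingers.

>>> {"name": "play_rows", "arguments": {"translation": [[0.0003, 0, -0.0003], [0, 0, 0], [0, 0, 0], [0, 0, 0], [0, 0, 0], [0, 0, -0.01], [0, 0, -0.03], [0, 0, -0.035], [0, 0, -0.035], [0, 0, 0]], "delta_rot": [[0, 0, 0], [0, 0, 0], [0, 0, 0], [0, 0, 0], [0, 0, 0], [0, 0, 0], [0, 0, 0], [0, 0, 0], [0, 0, 0], [0, 0, 0]], "grip": [-1, 0, 0.5, 0.9, 0.9, 0.9, 0.9, 0.9, 0.9, 0.9]}}

```text
clock: 26.28
tool_pos: [0.4618, 0.2649, 0.2957]
eef_rot: [-0.077, 0.936, 0.028, 0.344]
contact_force: [0.3, -0.2, 0.2]
opening: 0.953
finger_force: 0.0
```

```bash
cat >> p.py <<'E'
def flip(g0,g1,az,lean,spin,n):
    s=r.get_state();p,q=np.array(s["tool_pos"]),R.from_quat(s["eef_rot"]);Tt,Rr=[],[]
    g0=p+q.apply([0,0,.045]) if g0 is None else np.array(g0)
    for i in range(1,n+1):
        a=i/n;f=lambda u:u[0]+(u[1]-u[0])*a
        Q=R.from_euler("z",f(az),degrees=True)*R.from_euler("x",180,degrees=True)*R.from_euler("y",f(lean),degrees=True)*R.from_euler("z",f(spin),degrees=True)
        P=g0+(np.array(g1)-g0)*a-Q.apply([0,0,.045])
        d=np.round(q.inv().apply(P-p),3)+0.;w=np.round((q.inv()*Q).as_rotvec(degrees=True),1)+0.
        Tt.append(d.tolist());Rr.append(w.tolist());p=p+q.apply(d);q=q*R.from_rotvec(w,degrees=True)
    print(n,"T",Tt,"\nR",Rr)
E
python3 -c "
from p import *
import cv2
st()
a=r.snapshot('side')[150:300,60:260];b=r.snapshot('top')[100:250,60:260]
cv2.imwrite('pics/a4.png',cv2.resize(np.hstack([a,b]),(800,300),interpolation=cv2.INTER_CUBIC))
flip(None,[.45,.08,.25],(9,0),(40,0),(-180,0),20)"
```

```text
t 26.275 grasp [0.4905 0.2696 0.2614] z [ 0.639  0.106 -0.762] x [-0.752 -0.124 -0.647] F [ 0.3 -0.2  0.2] open 0.953 0.0 q [-0.1   0.79 -1.21  2.32  1.8   1.22 -0.72]
20 T [[0.001, -0.009, -0.002], [0.0, -0.009, -0.002], [-0.001, -0.009, -0.001], [-0.003, -0.008, -0.002], [-0.004, -0.008, -0.001], [-0.005, -0.008, -0.001], [-0.006, -0.006, -0.001], [-0.008, -0.005, -0.001], [-0.008, -0.004, -0.001], [-0.009, -0.003, 0.0], [-0.009, -0.001, -0.001], [-0.009, 0.0, 0.0], [-0.009, 0.002, -0.001], [-0.009, 0.003, 0.0], [-0.008, 0.005, 0.0], [-0.007, 0.006, 0.0], [-0.007, 0.007, 0.0], [-0.005, 0.008, 0.001], [-0.003, 0.008, 0.0], [-0.002, 0.01, 0.0]] 
R [[0.5, 2.1, 9.5], [0.8, 1.9, 9.4], [1.0, 1.8, 9.3], [1.2, 1.6, 9.4], [1.5, 1.3, 9.4], [1.7, 1.2, 9.4], [1.8, 0.8, 9.4], [1.9, 0.6, 9.4], [2.0, 0.3, 9.4], [2.0, 0.0, 9.4], [2.0, -0.3, 9.5], [1.9, -0.6, 9.4], [1.8, -0.8, 9.4], [1.7, -1.2, 9.5], [1.4, -1.3, 9.4], [1.3, -1.6, 9.4], [1.0, -1.8, 9.5], [0.7, -1.8, 9.4], [0.5, -2.0, 9.5], [0.1, -2.0, 9.4]]
```

View pics/a4.png

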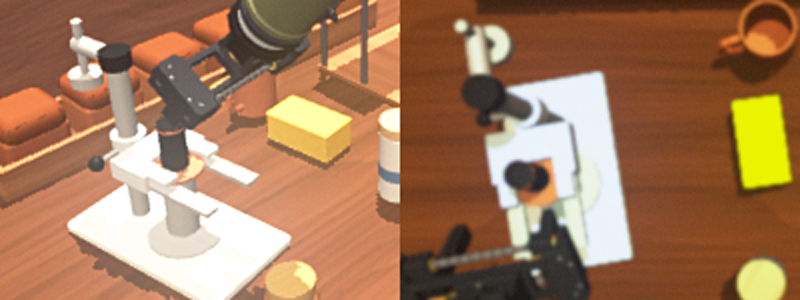

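The barrel stands in the slot with its flange under the keeper and its neck upright at side crop (173,145). Now I flip the wrist back on the way to the canister.

>>> {"name": "play_rows", "arguments": {"translation": [[0.001, -0.009, -0.002], [0, -0.009, -0.002], [-0.001, -0.009, -0.001], [-0.003, -0.008, -0.002], [-0.004, -0.008, -0.001], [-0.005, -0.008, -0.001], [-0.006, -0.006, -0.001], [-0.008, -0.005, -0.001], [-0.008, -0.004, -0.001], [-0.009, -0.003, 0], [-0.009, -0.001, -0.001], [-0.009, 0, 0]], "delta_rot": [[0.5, 2.1, 9.5], [0.8, 1.9, 9.4], [1, 1.8, 9.4], [1.2, 1.6, 9.4], [1.5, 1.3, 9.4], [1.7, 1.2, 9.4], [1.8, 0.8, 9.4], [1.9, 0.6, 9.4], [2, 0.3, 9.4], [2, 0, 9.4], [2, -0.3, 9.4], [2, -0.6, 9.4]], "grip": [1, 1, 1, 1, 1, 1, 1, 1, 1, 1, 1, 1], "squeeze": 30}}

```text
clock: 27.88
tool_pos: [0.4545, 0.1541, 0.2951]
eef_rot: [0.785, 0.604, 0.113, 0.076]
contact_force: [-0.3, -0.9, 0.9]
opening: 0.999
finger_force: 0.0
```

```bash
python3 -c "
from p import *
st();s=r.get_state();print(s['tool_pos'],(R.from_quat(s['eef_rot'])).as_euler('ZXZ',degrees=True))
flip(None,[.43,.03,.22],(0,0),(16,0),(-72,0),9)"
```

```text
t 27.875 grasp [0.4666 0.1549 0.2518] z [ 0.27   0.017 -0.963] x [0.244 0.966 0.085] F [-0.3 -0.9  0.9] open 0.999 0.0 q [ 0.29  0.78 -1.35  2.16  1.26  1.03 -2.02]
[0.45450356 0.15410606 0.29509522] [ 93.55923213 164.32202889  18.36082492]
9 T [[-0.014, 0.0, 0.002], [-0.014, 0.003, 0.003], [-0.013, 0.005, 0.002], [-0.013, 0.007, 0.003], [-0.011, 0.008, 0.003], [-0.01, 0.01, 0.003], [-0.008, 0.012, 0.003], [-0.007, 0.012, 0.003], [-0.005, 0.014, 0.004]] 
R [[1.0, -1.4, 11.1], [1.5, -0.9, 8.0], [1.4, -1.1, 8.0], [1.3, -1.3, 8.0], [1.0, -1.4, 8.0], [0.9, -1.6, 8.0], [0.6, -1.7, 8.0], [0.3, -1.7, 8.0], [0.2, -1.8, 8.0]]
```

```bash
python3 -c "
from p import *
flip(None,[.4215,0,.20],(3.6,0),(15.7,0),(-72,-65),6)"
```

```text
6 T [[-0.027, -0.001, 0.006], [-0.026, 0.001, 0.006], [-0.027, 0.001, 0.007], [-0.026, 0.002, 0.008], [-0.027, 0.004, 0.008], [-0.026, 0.005, 0.008]] 
R [[2.4, -1.0, 1.3], [2.4, -1.0, 1.8], [2.4, -1.0, 1.8], [2.4, -1.0, 1.7], [2.4, -1.1, 1.8], [2.4, -1.1, 1.7]]
```

>>> {"name": "play_rows", "arguments": {"translation": [[-0.02, -0.001, 0.004], [-0.026, 0.001, 0.005], [-0.027, 0.001, 0.005], [-0.026, 0.002, 0.006], [-0.027, 0.004, 0.006], [-0.02, 0.004, 0.006], [0, 0, 0]], "delta_rot": [[2.4, -1, 1.5], [2.4, -1, 1.8], [2.4, -1, 1.8], [2.4, -1, 1.8], [2.4, -1, 1.8], [2.4, -1, 1.8], [0, 0, 0]], "grip": [1, 1, 1, 1, 1, 1, 1]}}

```text
clock: 28.75
tool_pos: [0.4232, 0.0115, 0.256]
eef_rot: [0.844, 0.536, 0.002, -0.001]
contact_force: [-0.4, -0.5, -0.3]
opening: 0.997
finger_force: 0.0
```

```bash
python3 -c "
from p import *
st()
flip(None,[.4215,0,.20],(0,0),(0,0),(-65,-65),2)"
```

```text
t 28.75 grasp [0.4233 0.0116 0.211 ] z [ 0.002  0.003 -1.   ] x [0.425 0.905 0.004] F [-0.4 -0.5 -0.3] open 0.997 0.0 q [ 0.62  0.87 -1.35  2.17  1.04  1.04 -1.76]
2 T [[-0.005, 0.002, 0.005], [-0.006, 0.001, 0.006]] 
R [[0.0, -0.2, -0.2], [0.0, 0.0, 0.0]]
```

>>> {"name": "play_rows", "arguments": {"translation": [[-0.006, 0.003, 0], [-0.005, 0.002, 0.02], [0, 0, 0.03], [0, 0, 0.03], [0, 0, 0.03], [0, 0, 0.008], [0, 0, 0]], "delta_rot": [[0, 0, 0], [0, 0, 0], [0, 0, 0], [0, 0, 0], [0, 0, 0], [0, 0, 0], [0, 0, 0]], "grip": [1, 1, 1, 1, 1, 1, 1]}}

```text
clock: 29.62
tool_pos: [0.4237, 0.0022, 0.1399]
eef_rot: [0.843, 0.538, 0.003, -0.0]
contact_force: [-0.4, -0.3, 0.9]
opening: 1.002
finger_force: 0.0
```

```bash
python3 -c "
from p import *
st()"
```

```text
t 29.625 grasp [0.4239 0.0023 0.0949] z [ 0.005  0.004 -1.   ] x [0.421 0.907 0.006] F [-0.4 -0.3  0.9] open 1.002 0.0 q [ 0.53  1.06 -1.17  2.26  1.38  0.96 -2.  ]
```

>>> {"name": "play_rows", "arguments": {"translation": [[-0.002, 0, 0.001], [0, 0, 0], [0, 0, 0], [0, 0, 0], [0, 0, 0], [0, 0, 0]], "delta_rot": [[0, 0, 0], [0, 0, 0], [0, 0, 0], [0, 0, 0], [0, 0, 0], [0, 0, 0]], "grip": [1, 0, -1, -1, -1, -1]}}

```text
clock: 30.38
tool_pos: [0.4229, -0.0003, 0.1388]
eef_rot: [0.843, 0.538, 0.003, 0.0]
contact_force: [-0.2, -1.5, 4.5]
opening: 0.674
finger_force: 30.0
```

```bash
python3 -c "
from h import *
import p
p.st()
t,s=r.snapshot('top'),r.snapshot('side')
cv2.imwrite('pics/t5.png',t);cv2.imwrite('pics/s5.png',s)
for it in([(t,'top')],[(s,'side')],[(t,'top'),(s,'side')]):
    print(fit([.522,-.293],[(im,c,lambda o:circ(*o,.012,.034)) for im,c in it],its=((4,4),(2,4))))
b=fit([.560,.279],[(t,'top',lambda o:circ(*o,.1237+.07,.018)),(s,'side',lambda o:circ(*o,.1237+.07,.018))],its=((3,4),(2,4)));print('barrel neck',b)
g=p.r.get_state()
p.flip(None,[.423,0,.17],(0,0),(0,0),(-65,-65),3)
"

```

```text
t 30.375 grasp [ 4.231e-01 -1.000e-04  9.380e-02] z [ 0.005  0.003 -1.   ] x [0.422 0.907 0.005] F [-0.2 -1.5  4.5] open 0.674 30.0 q [ 0.54  1.06 -1.17  2.26  1.39  0.96 -2.  ]
n [48] rms per item [0.27]
[ 0.52185709 -0.29449654]
n [46] rms per item [0.02]
[ 0.522919   -0.29617503]
n [48, 47] rms per item [0.26, 0.24]
[ 0.52208192 -0.29481568]
n [37, 39] rms per item [0.25, 0.5]
barrel neck [0.55844317 0.27853036]
3 T [[0.0, 0.0, -0.025], [0.0, 0.0, -0.026], [0.0, 0.0, -0.025]] 
R [[0.2, -0.3, 0.1], [0.0, 0.0, 0.0], [0.0, 0.0, 0.0]]
```

```bash
python3 -c "
from p import *
import p as m
flip(None,[.423,0,.20],(0,0),(0,0),(-65,-65),4)
s=r.get_state();q=ori(0,0)*R.from_euler('z',-65,degrees=True)
class F: 
  get_state=staticmethod(lambda:dict(tool_pos=np.array([.423,0,.245]),eef_rot=q.as_quat()))
m.r=F
flip(None,[.522,-.2948,.20],(0,0),(0,0),(-65,-40),11)"
```

```text
4 T [[0.0, 0.0, -0.027], [0.0, 0.0, -0.026], [0.0, 0.0, -0.027], [0.0, 0.0, -0.026]] 
R [[0.2, -0.3, 0.1], [0.0, 0.0, 0.0], [0.0, 0.0, 0.0], [0.0, 0.0, 0.0]]
11 T [[-0.02, 0.019, 0.0], [-0.02, 0.021, 0.0], [-0.019, 0.021, 0.0], [-0.018, 0.022, 0.0], [-0.017, 0.022, 0.0], [-0.016, 0.023, 0.0], [-0.016, 0.024, 0.0], [-0.014, 0.024, 0.0], [-0.014, 0.025, 0.0], [-0.012, 0.026, 0.0], [-0.011, 0.026, 0.0]] 
R [[0.0, 0.0, 2.3], [0.0, 0.0, 2.2], [0.0, 0.0, 2.3], [0.0, 0.0, 2.3], [0.0, 0.0, 2.3], [0.0, 0.0, 2.2], [0.0, 0.0, 2.3], [0.0, 0.0, 2.3], [0.0, 0.0, 2.3], [0.0, 0.0, 2.2], [0.0, 0.0, 2.3]]
```

>>> {"name": "play_rows", "arguments": {"translation": [[0, 0, -0.02], [0, 0, -0.03], [0, 0, -0.03], [0, 0, -0.026], [-0.01, 0.01, 0], [-0.02, 0.02, 0], [-0.02, 0.021, 0], [-0.019, 0.021, 0], [-0.018, 0.022, 0], [-0.017, 0.022, 0], [-0.016, 0.023, 0], [-0.016, 0.024, 0], [-0.014, 0.024, 0], [-0.014, 0.025, 0], [-0.008, 0.018, 0], [-0.005, 0.013, 0], [0, 0, 0]], "delta_rot": [[0, 0, 0], [0, 0, 0], [0, 0, 0], [0, 0, 0], [0, 0, 2], [0, 0, 2], [0, 0, 2], [0, 0, 2], [0, 0, 2], [0, 0, 2], [0, 0, 2], [0, 0, 2], [0, 0, 2], [0, 0, 2], [0, 0, 2], [0, 0, 2], [0, 0, 0]], "grip": [-1, -1, -1, -1, -1, -1, -1, -1, -1, -1, -1, -1, -1, -1, -1, -1, -1]}}

```text
clock: 32.6
tool_pos: [0.5166, -0.2894, 0.2425]
eef_rot: [0.937, 0.349, 0.002, -0.001]
contact_force: [1.0, 1.4, -3.1]
opening: 0.673
finger_force: 30.0
```

```bash
python3 -c "
from p import *
st();g=r.get_state();q=R.from_quat(g['eef_rot']);print('dtool',q.inv().apply(np.array([.522,-.2948,.109])-(g['tool_pos']+q.apply([0,0,.045]))))
from h import *
t,s=r.snapshot('top'),r.snapshot('side')
"
```

```text
t 32.6 grasp [ 0.5167 -0.2892  0.1975] z [ 0.003  0.004 -1.   ] x [0.756 0.655 0.004] F [ 1.   1.4 -3.1] open 0.673 30.0 q [ 1.03  1.   -1.21  1.7   1.    1.19 -1.31]
dtool [-4.25503569e-05  7.77736361e-03  8.84983618e-02]
```

>>> {"name": "play_rows", "arguments": {"translation": [[0, 0.004, 0], [0, 0.004, 0.02], [0, 0, 0.03], [0, 0, 0.03], [0, 0, 0.007], [0, 0, 0]], "delta_rot": [[0, 0, 0], [0, 0, 0], [0, 0, 0], [0, 0, 0], [0, 0, 0], [0, 0, 0]], "grip": [-1, -1, -1, -1, -1, -1]}}

```text
clock: 33.45
tool_pos: [0.5229, -0.2936, 0.1566]
eef_rot: [0.936, 0.351, 0.003, -0.001]
contact_force: [0.9, 0.9, -3.0]
opening: 0.675
finger_force: 30.0
```

```bash
python3 -c "
from p import *
st();g=r.get_state();q=R.from_quat(g['eef_rot']);print('dtool',q.inv().apply(np.array([.522,-.2948,.107])-(g['tool_pos']+q.apply([0,0,.045]))))
"
```

```text
t 33.45 grasp [ 0.5231 -0.2935  0.1116] z [ 0.004  0.004 -1.   ] x [0.754 0.657 0.006] F [ 0.9  0.9 -3. ] open 0.675 30.0 q [ 0.99  1.11 -1.13  1.73  1.14  1.1  -1.38]
dtool [-0.00171434  0.00031053  0.0046235 ]
```

>>> {"name": "play_rows", "arguments": {"translation": [[-0.001, 0, 0.002], [-0.001, 0, 0.002], [0, 0, 0.001], [0, 0, 0]], "delta_rot": [[0, 0, 0], [0, 0, 0], [0, 0, 0], [0, 0, 0]], "grip": [-1, -1, -1, -1]}}

```text
clock: 33.95
tool_pos: [0.5214, -0.2953, 0.1522]
eef_rot: [0.936, 0.351, 0.003, -0.001]
contact_force: [-0.4, -0.1, -3.5]
opening: 0.669
finger_force: 30.0
```

>>> {"name": "play_rows", "arguments": {"translation": [[0, 0, 0.0007], [0, 0, 0]], "delta_rot": [[0, 0, 0], [0, 0, 0]], "grip": [-1, -1]}}

```text
clock: 34.2
tool_pos: [0.5214, -0.2951, 0.1513]
eef_rot: [0.936, 0.351, 0.003, -0.001]
contact_force: [0.4, 0.1, -3.0]
opening: 0.672
finger_force: 30.0
```

>>> {"name": "play_rows", "arguments": {"translation": [[0, 0, 0.0007], [0, 0, 0]], "delta_rot": [[0, 0, 0], [0, 0, 0]], "grip": [-1, -1]}}

```text
clock: 34.45
tool_pos: [0.5215, -0.2951, 0.1509]
eef_rot: [0.936, 0.351, 0.003, -0.001]
contact_force: [-1.1, -0.1, -0.8]
opening: 0.674
finger_force: 30.0
```

>>> {"name": "play_rows", "arguments": {"translation": [[0, 0, 0.0007], [0, 0, 0]], "delta_rot": [[0, 0, 0], [0, 0, 0]], "grip": [-1, -1]}}

```text
clock: 34.7
tool_pos: [0.5215, -0.295, 0.1509]
eef_rot: [0.936, 0.351, 0.003, -0.001]
contact_force: [-2.2, 0.5, 5.0]
opening: 0.678
finger_force: 30.0
```

>>> {"name": "play_rows", "arguments": {"translation": [[0, 0, -0.0007], [0, 0, 0], [0, 0, 0], [0, 0, 0], [0, 0, -0.02], [0, 0, -0.04], [0, 0, -0.05], [-0.02, 0, -0.04], [-0.04, 0, 0], [-0.04, 0, 0], [-0.04, 0, 0], [-0.02, 0, 0], [0, 0, 0]], "delta_rot": [[0, 0, 0], [0, 0, 0], [0, 0, 0], [0, 0, 0], [0, 0, 0], [0, 0, 0], [0, 0, 0], [0, 0, 0], [0, 0, 0], [0, 0, 0], [0, 0, 0], [0, 0, 0], [0, 0, 0]], "grip": [-1, 0.5, 1, 1, 1, 1, 1, 1, 1, 1, 1, 1, 1]}}

```text
clock: 36.33
tool_pos: [0.3991, -0.4018, 0.3006]
eef_rot: [0.937, 0.349, 0.003, -0.0]
contact_force: [-0.1, 0.8, 0.7]
opening: 0.997
finger_force: 0.0
```

```bash
python3 -c "
from h import *
import p
p.st()
t,s=r.snapshot('top'),r.snapshot('side')
cv2.imwrite('pics/fin.png',np.hstack([cv2.resize(s,(400,300)),cv2.resize(t,(400,300))]))
print('can',fit([.522,-.295,.137],[(t,'top',lambda o:circ(*o,.03)),(s,'side',lambda o:circ(*o,.03))]))
print('can2',fit([.522,-.295,.137],[(s,'side',lambda o:circ(*o,.03)[::1])]) )
print('neck',fit([.559,.279,.194],[(t,'top',lambda o:circ(*o,.018)),(s,'side',lambda o:circ(*o,.018))],its=((3,4),(2,4))))
"
```

```text
t 36.325 grasp [ 0.3993 -0.4017  0.2556] z [ 0.005  0.003 -1.   ] x [0.756 0.655 0.005] F [-0.1  0.8  0.7] open 0.997 0.0 q [ 1.35  0.92 -1.3   1.72  0.93  1.25 -1.03]
n [48, 48] rms per item [0.24, 0.24]
can [ 0.52051721 -0.29399125  0.13672612]
n [48] rms per item [0.25]
can2 [ 0.49861095 -0.26117177  0.15567562]
n [41, 45] rms per item [0.25, 0.52]
neck [0.55887529 0.27883774 0.19111595]
```

View pics/fin.png

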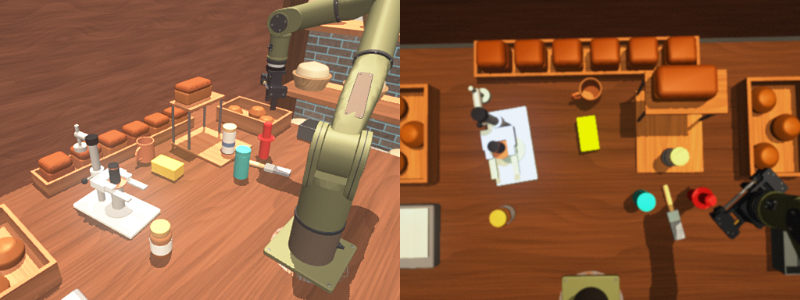

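Everything is upright: the canister is on its mark (within 2 mm), the barrel is in the slot at side (115,172), and the bystanders are untouched. I hand it in.

```bash
python3 -c "
from plant import r
print(r.finish_job())"
```

```text
the job is handed in; nothing more can be done
None
```

Job handed in at 36 s on the robot clock: the barrel is upright against the press's stop with its flange under the keeper plate, the canister is upright within 2 mm of its mark's centre, and nothing else was touched (the hand-in returned no verdict).

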